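# Find the loose bench bolt and hold its cover open

### The arm

A 6-joint arm with a two-finger parallel gripper is mounted at the origin on the work surface. World frame = base frame: x ahead of the robot, y to its left, z up, the work surface at z = 0. Lengths are in m, angles in rad, forces in N, time in s.
With the tool pointing down it reaches from about 0.35 to 1 m from the base axis. Payload 7.1 kg.
Tool frame: the origin (TCP) lies between the finger pads; the fingertips stand 14 mm ahead of it and the grasp point (between the pads) lies 5 mm behind it; z points along the fingers, y is the direction in which the jaws open and shut (so a half turn about z gives the same grasp; the last joint's range is limited). The gripper opens to 85 mm and grips with 20 to 120 N. Pads are 22 mm wide; open, the fingers measure 114 mm over their backs; the gripper's body (76 mm by 85 mm) begins 54 mm behind the grasp point. The pads swing forward as they close: fully open they stand 13 mm farther back than shut.
Start: joints at [-1.157, 0.423, 1.63, -0, 1.089, -0.019], TCP at [0.262, -0.567, 0.245] pointing down, gripper open.
Joint ranges: [-3, 3], [-0.9, 2.11], [0.09, 2.58], [-1.31, 4.45], [0.11, 2.69], [-2.54, 2.54]. Speed limits (rad/s): [2.39, 2.39, 3.01, 3.14, 3.14, 3.14].

### API

Orientations are given as a unit quaternion [w, x, y, z].
In Python, from workcell import arm, optics, order gives the robot as it stands. The module is installed in compiled form; this text tells all that it offers.
- The arm moves only by the tool send_rows, never from a script. Its argument "motion" is a list of rows, each an object with "fingers": the opening in per cent of the stroke, from 0 (shut) to 100 (fully open); "offset": the shift along the tool's x, y, z in cm, a list of three; "twist": the turn, a rotation vector about the tool's x, y, z in rad, a list of three. A call has exactly 10 rows; each row is the pose to reach, as a shift and turn from the pose commanded when the call began, along the tool's axes at that moment; what a row does not reach only later rows make up. A row lasts 1/8 s, in which the tool goes at most 62.5 mm and 10.7 degrees, less where a joint would pass 70% of its speed; a pose out of reach is approached as far as the arm can. A call with a gripper value outside its range is refused whole. The fingers move at their own pace and stop on an object; "newtons" is the grip in N (left out, the last holds). Time passes only in rows, so rows that repeat a pose let the fingers close, or fill a call up. It gives the time, the measured TCP pose, the force and the opening at its end, in the units of the state.
- arm.get_obs(): the state, without advancing time (a new reading comes with each control period).
- optics.get_image(name): name is "scene" or "top"; returns a dict with "frame" (384x512x3 uint8, blue, green, red), "fx", "fy", "cx", "cy" (pixels), "R" (3x3) and "t" (3): a world point X has camera coordinates R X + t. Camera axes: x right, y down, z forward; pixel columns grow to the right and rows downward; lengths in m; the calibration is good to about 2 mm. A picture is of the moment at which its call begins. There is no depth.
- order.sign_off(): hands the job in, once; it reports no verdict.
The state is a dict: "clock": time; "joints": joint angles; "joint_vel": joint speeds; "joint_torque": joint torques, N m; "eef_pos": TCP position; "orientation": TCP orientation; "contact_force": force on the tool from outside, world axes, zero at the start; "torque": the same for the moment, N m; "width": finger opening in m.
Only numpy, scipy, OpenCV 4.12 (cv2) and the standard library are available. Lean on these libraries where they do the work, as an engineer would, in place of code of your own. Each camera call takes 0.05 s, during which the arm holds its last target.

### The job

First put the wooden offcut that lies across the covers of the green rail into the open drawer and let go of it. Then tap the three bolt heads from above to find the loose one (it sinks about a centimetre and stays down, a tight one does not give), and lift the yellow cover behind that bolt by its black knob until it stands at more than 45 degrees; the program finishes still holding the cover up, so that someone can get at the nut. Leave the other two covers shut, and do not disturb the saw, the mug or the carving.

Things in the scene. Friction and masses are not known exactly. Their poses are not given: they have to be found in the camera images.
- rail: green steel foot rail fixed to the bench, 180 mm (x) by 310 mm (y), deck 40 mm above the bench. Origin: centre of its underside; x points from the bolts to the hinges, y along the row of bolts, z up. In its frame the bolts stand at x = -55 mm and y = +100, 0, -100 mm (bolt1, bolt2, bolt3); behind each bolt, at the same y, lies that bolt's own yellow cover.
- offcut_mid (a point): centre of the loose pale wooden offcut, a bar 36 mm (its x) by 110 mm (its y, the long way) by 30 mm tall (its z), about 70 g. At the start it lies flat across the covers, between the knobs and the hinges and roughly parallel to the rail, its underside 45.5 mm above the bench.
- drawer_floor (a point): centre of the inner floor of the wooden drawer that stands pulled open towards the robot. x points into the chest, y across, z up. Inside, it is 195 mm long (x, from -97 to +97 mm) and 158 mm wide (y); side walls 60 mm above the floor, front panel 72 mm. Its back part is under the chest's top: only x from -97 mm to (chest_drawer0 - 103 mm) is open from above.
- chest: fixed low drawer chest with one drawer, 240 mm deep, 200 mm wide, 104 mm tall, dark drawer front with a steel bar handle. Origin: centre of its underside; x points away from the drawer front, y across.
- chest_drawer0 (a joint): how far the drawer is pulled out, in m (0.14 to 0.16 at the start); it slides with about 1 N of friction.
- bolt1_top (a point): centre of the top face of bolt 1: dark hexagonal head 33 mm across corners, 14 mm tall, on a bright shank; the top stands 68 mm above the bench as long as it has not sunk.
- bolt1 (a joint): how far bolt 1 has sunk, in m: 0 at the start. A tight bolt does not give (under 1 mm). The loose one, any of the three, slides down under about 4 N to its stop at 0.010 and stays down; until tapped it looks like the others.
- knob1 (a point): centre of the black ball knob (24 mm diameter, on a 10 mm stalk) on the cover of bolt 1. Cover shut, it stands 73 mm above the bench and 27.5 mm above the cover's top face, at x = -10 mm in the rail's frame, 90 mm from the hinge line; about 45 mm behind the bolt head's centre.
- hinge1 (a point): point on the hinge line of cover 1, midway along it, 43 mm above the bench at x = +80 mm in the rail's frame. The hinge line runs along the rail's y; the knob centre lies 90 mm in front of it and 30 mm above it when shut, and as the cover opens swings up and back about it.
- cover1 (a joint): opening angle of the yellow cover of bolt 1 (plate 105 by 82 by 5 mm, 0.2 kg) in rad: 0 shut and flat, grows as the knob side rises, stop at 1.35. It falls shut by its own weight when let go.
- bolt2_top (a point): centre of the top face of bolt 2: dark hexagonal head 33 mm across corners, 14 mm tall, on a bright shank; the top stands 68 mm above the bench as long as it has not sunk.
- bolt2 (a joint): how far bolt 2 has sunk, in m: 0 at the start. A tight bolt does not give (under 1 mm). The loose one, any of the three, slides down under about 4 N to its stop at 0.010 and stays down; until tapped it looks like the others.
- knob2 (a point): centre of the black ball knob (24 mm diameter, on a 10 mm stalk) on the cover of bolt 2. Cover shut, it stands 73 mm above the bench and 27.5 mm above the cover's top face, at x = -10 mm in the rail's frame, 90 mm from the hinge line; about 45 mm behind the bolt head's centre.
- hinge2 (a point): point on the hinge line of cover 2, midway along it, 43 mm above the bench at x = +80 mm in the rail's frame. The hinge line runs along the rail's y; the knob centre lies 90 mm in front of it and 30 mm above it when shut, and as the cover opens swings up and back about it.
- cover2 (a joint): opening angle of the yellow cover of bolt 2 (plate 105 by 82 by 5 mm, 0.2 kg) in rad: 0 shut and flat, grows as the knob side rises, stop at 1.35. It falls shut by its own weight when let go.
- bolt3_top (a point): centre of the top face of bolt 3: dark hexagonal head 33 mm across corners, 14 mm tall, on a bright shank; the top stands 68 mm above the bench as long as it has not sunk.
- bolt3 (a joint): how far bolt 3 has sunk, in m: 0 at the start. A tight bolt does not give (under 1 mm). The loose one, any of the three, slides down under about 4 N to its stop at 0.010 and stays down; until tapped it looks like the others.
- knob3 (a point): centre of the black ball knob (24 mm diameter, on a 10 mm stalk) on the cover of bolt 3. Cover shut, it stands 73 mm above the bench and 27.5 mm above the cover's top face, at x = -10 mm in the rail's frame, 90 mm from the hinge line; about 45 mm behind the bolt head's centre.
- hinge3 (a point): point on the hinge line of cover 3, midway along it, 43 mm above the bench at x = +80 mm in the rail's frame. The hinge line runs along the rail's y; the knob centre lies 90 mm in front of it and 30 mm above it when shut, and as the cover opens swings up and back about it.
- cover3 (a joint): opening angle of the yellow cover of bolt 3 (plate 105 by 82 by 5 mm, 0.2 kg) in rad: 0 shut and flat, grows as the knob side rises, stop at 1.35. It falls shut by its own weight when let go.
- saw: hand saw with an orange handle, 490 mm long, lying flat on the bench to the robot's right; leave alone. Origin between handle and blade, blade along its +y.
- mug: blue mug with three pencils, 80 mm wide, 136 mm tall, standing between rail and chest at the far side; leave alone. Origin: centre of its underside.
- carving: small carved wooden rosette, 100 mm across, 26 mm tall, lying beyond the rail; leave alone. Origin: centre of its underside.

How it is judged:
On the way, in this order (a step that is already met when the one before it is completed fails the run):
1. the offcut lies in the open drawer, let go (x of offcut_mid in the frame of drawer_floor between -0.1 and 0.1 m and y of offcut_mid in the frame of drawer_floor between -0.08 and 0.08 m and z of offcut_mid in the frame of drawer_floor between 0 and 0.05 m and contact force between the fingers and offcut below 0.1 N and linear speed of offcut below 0.05 m/s), for 0.2 s.
2. the loose bolt has been tapped down (value of joint any of bolt1, bolt2, bolt3 above 0.006 m), for 0.2 s.
At the end, for the whole second after the job is handed in: The offcut lies in the drawer (its centre between the walls and less than 50 mm above the drawer floor); the loose bolt is down (more than 6 mm) and its own cover is held by the fingers (more than 0.5 N) at more than 0.75 rad; the other two covers are shut (under 0.1 rad) (x of offcut_mid in the frame of drawer_floor between -0.1 and 0.1 m and y of offcut_mid in the frame of drawer_floor between -0.08 and 0.08 m and z of offcut_mid in the frame of drawer_floor between 0 and 0.05 m and ((value of joint bolt1 above 0.006 m and value of joint cover1 above 0.75 rad and contact force between the fingers and cover1 above 0.5 N and value of joint each of cover2, cover3 below 0.1 rad) or (value of joint bolt2 above 0.006 m and value of joint cover2 above 0.75 rad and contact force between the fingers and cover2 above 0.5 N and value of joint each of cover1, cover3 below 0.1 rad) or (value of joint bolt3 above 0.006 m and value of joint cover3 above 0.75 rad and contact force between the fingers and cover3 above 0.5 N and value of joint each of cover1, cover2 below 0.1 rad))); the arm keeps its last pose, push and grip.
It fails at once if a cover is lifted (over 0.25 rad) though its bolt is not the tapped-down loose one ((value of joint cover1 above 0.25 rad and value of joint bolt1 below 0.005 m) or (value of joint cover2 above 0.25 rad and value of joint bolt2 below 0.005 m) or (value of joint cover3 above 0.25 rad and value of joint bolt3 below 0.005 m)).
It fails at once if the saw is disturbed (moved over 30 mm) (distance of saw from where it was at the start of the episode above 0.03 m).
It fails at once if the mug is disturbed (moved over 30 mm) (distance of mug from where it was at the start of the episode above 0.03 m).
It fails at once if the carving is disturbed (moved over 30 mm) (distance of carving from where it was at the start of the episode above 0.03 m).
It also fails if it takes over 69 s, if anything falls off the work surface, if the arm or the gripper's body presses on something with over 40 N, if the wrist force passes 120 N, or if a joint passes its speed limit or range.

## Working session

There is one attempt and no reset: what is moved stays moved. The work goes in short steps, Python scripts to look and compute and a tool call to move; the robot and the scene stay as the last step left them, time stands still between calls to the robot, and variables do not carry over. Pictures are saved under pics/ and viewed, and the job is handed in when it is done.

Besides the shell and the picture viewer there is one more tool, called after "Request:" as name(argument=value, ...), one argument or row to a line, values as JSON. send_rows: Moves the arm, as the interface text tells. Its arguments: {"type":"object","properties":{"motion":{"type":"array","items":{"type":"object","properties":{"fingers":{"type":"number"},"offset":{"type":"array","items":{"type":"number"}},"twist":{"type":"array","items":{"type":"number"}}}}},"newtons":{"type":"number"}},"required":["motion"]}

```bash
mkdir -p pics
python3 - <<'E'
from workcell import arm, optics
import cv2, pickle
o=arm.get_obs(); print(o)
for n in ("scene","top"):
    d=optics.get_image(n); cv2.imwrite(f"pics/{n}0.png",d["frame"]); pickle.dump(d,open(f"{n}0.pkl","wb"))
    print(n,d["fx"],d["fy"],d["cx"],d["cy"],d["R"],d["t"])
E
```

```text
{'clock': 0.0, 'joints': array([-1.15700864e+00,  4.23880012e-01,  1.63069514e+00,  2.14966611e-05,
        1.08857102e+00, -1.90151967e-02]), 'joint_vel': array([-0.0002234 ,  0.00222145, -0.0023084 ,  0.00137594, -0.00069804,
        0.00119707]), 'joint_torque': array([ 4.43052149e-04, -5.57389677e+01, -2.81746137e+01, -6.95790391e-05,
        7.33770052e-03,  4.79640050e-06]), 'eef_pos': array([ 0.26194532, -0.56688396,  0.24451919]), 'orientation': array([-7.63539271e-04,  9.76677218e-01,  2.14711455e-01, -1.42993196e-04]), 'contact_force': array([-0.02483013,  0.31391659, -0.12036329]), 'torque': array([ 0.00607085, -0.02846103,  0.04611264]), 'width': 0.08543678891805828}
scene 409.59435672238874 409.59435672238874 262.49939789685067 192.30373386042513 [[ 0.52272685  0.85249747 -0.0021664 ]
 [ 0.60638938 -0.37360425 -0.70193432]
 [-0.59920661  0.36560624 -0.71223839]] [-0.2472315  -0.34212147  1.87550784]
top 396.9244686045652 396.9244686045652 248.5745720340199 189.54958195333748 [[-0.00827789 -0.99996417  0.00177168]
 [-0.9988621   0.00818552 -0.04698403]
 [ 0.04696784 -0.0021586  -0.99889407]] [-0.0767634   0.60079489  1.10255416]
```

View pics/top0.png

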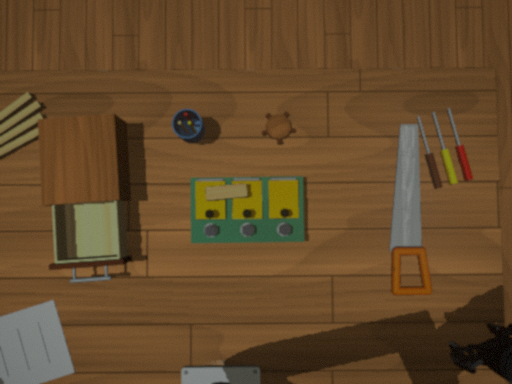

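View pics/scene0.png

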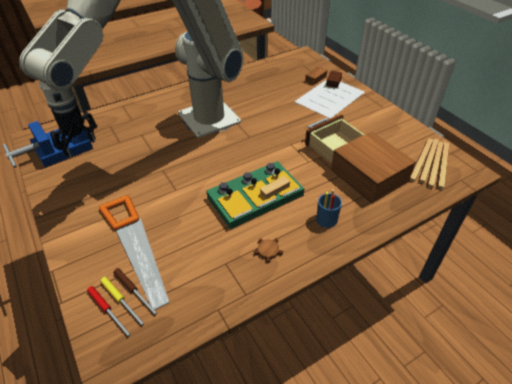

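The top view shows the rail at columns 191–305, rows 177–243, with the offcut at about (227,192). The drawer opening is at about (90,232), the mug at (188,124), the carving at (279,126) and the saw at about column 410. I'll zoom in to measure.

```bash
cat > h.py <<'E'
import numpy as np, cv2, pickle
def ray(d,u,v,z):
    R=np.array(d["R"]);t=np.array(d["t"]); C=-R.T@t
    r=R.T@np.array([(u-d["cx"])/d["fx"],(v-d["cy"])/d["fy"],1])
    return C+r*(z-C[2])/r[2]
def proj(d,X):
    c=np.array(d["R"])@np.asarray(X)+d["t"]; return np.array([d["fx"]*c[0]/c[2]+d["cx"],d["fy"]*c[1]/c[2]+d["cy"]])
E
python3 - <<'E'
from h import *
t=pickle.load(open("top0.pkl","rb"))["frame"];s=pickle.load(open("scene0.pkl","rb"))["frame"]
cv2.imwrite("pics/t_rail.png",cv2.resize(t[165:255,180:315],None,fx=5.9,fy=5.9,interpolation=cv2.INTER_CUBIC))
cv2.imwrite("pics/t_dr.png",cv2.resize(t[100:290,30:140],None,fx=3,fy=3,interpolation=cv2.INTER_CUBIC))
E
```

```text
(no output)
```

View pics/t_rail.png

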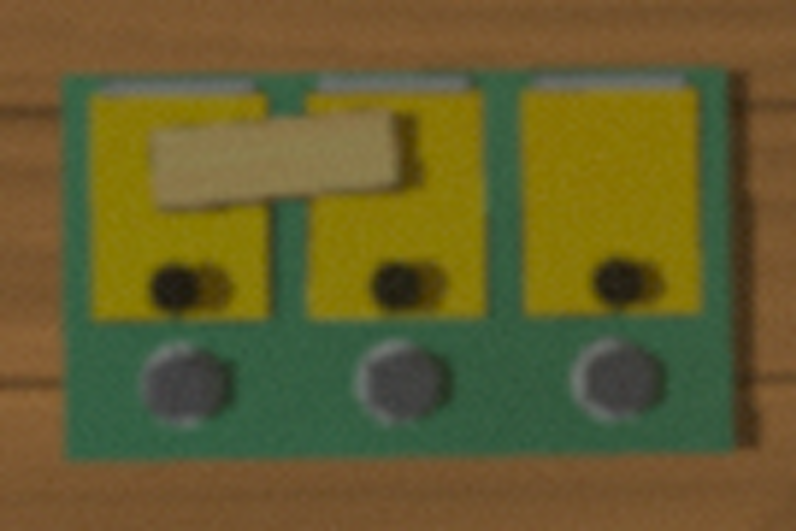

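View pics/t_dr.png

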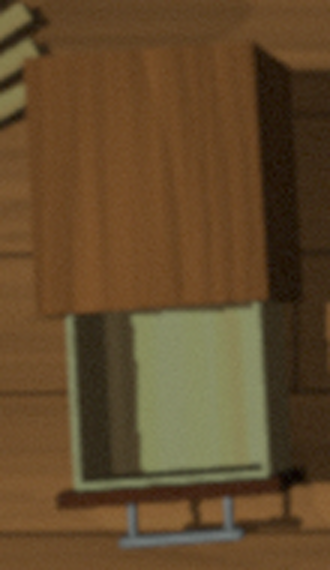

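Run:
```python
from h import *
d=pickle.load(open("top0.pkl","rb"))
def c(x,y,z,s=5.9,ox=180,oy=165): return ray(d,(x+.5)/s-.5+ox,(y+.5)/s-.5+oy,z)
np.set_printoptions(precision=4,suppress=True)
k=[c(176,288,.073),c(397,286,.073),c(618,282,.073)]
b=[c(188,384,.068),c(406,382,.068),c(623,378,.068)]
r=[c(63,75,.04),c(727,70,.04),c(735,450,.04),c(67,460,.04)]
o=[c(152,130,.0755),c(394,110,.0755),c(405,185,.0755),c(160,210,.0755)]
for n,L in dict(knob=k,bolt=b,rail=r,off=o).items(): print(n,np.array(L)[:,:2].tolist(),"mean",np.mean(L,0)[:2])
v=k[0]-k[2]; print("yaw knobs",np.degrees(np.arctan2(-v[0],v[1])),np.linalg.norm(v))
v=r[0]-r[1]; print("yaw rail",np.degrees(np.arctan2(-v[0],v[1])),np.linalg.norm(v))
v=r[3]-r[2]; print("yaw rail",np.degrees(np.arctan2(-v[0],v[1])),np.linalg.norm(v))
v=o[0]+o[3]-o[1]-o[2]; print("off yaw",np.degrees(np.arctan2(-v[0],v[1])),np.linalg.norm(v)/2)
f=lambda x,y,z:c(x,y,z,3,30,100)
# chest top z .104 corners
for p in [(27,62,.104),(254,45,.104),(267,300,.104),(41,315,.104)]: print("chest",f(*p)[:2])
for z in (.07,.08): print("rim", [f(x,y,z)[:2].tolist() for x,y in [(72,316),(260,302),(268,470),(80,485)]])
```

```text
knob [[0.5347912484335247, 0.02299351808045942], [0.5348643967226985, -0.07654170546354289], [0.5358371898703814, -0.17612939489351456]] mean [ 0.5352 -0.0766]
bolt [[0.49140219685199765, 0.018216707733785517], [0.491477945671565, -0.08024440963486472], [0.4924579151579214, -0.17830524406116416]] mean [ 0.4918 -0.0801]
rail [[0.6339958283912561, 0.07851730618988984], [0.6338136279049483, -0.23126228204996585], [0.45734126885296134, -0.23237442795920868], [0.45534107263936163, 0.07691270738236702]] mean [ 0.5451 -0.0771]
off [[0.6060039561276587, 0.033307599146531267], [0.6141441345713363, -0.07583530685947576], [0.5802686776834728, -0.08051729398037677], [0.5699216788072808, 0.029822393030603786]] mean [ 0.5926 -0.0233]
yaw knobs 0.30095722234882843 0.19912565998567375
yaw rail -0.033699178652186114 0.30977964182152407
yaw rail 0.37053336683396493 0.30929360302581604
off yaw 4.814699882653118 0.11012990552379143
chest [0.781 0.464]
chest [0.7943 0.267 ]
chest [0.5725 0.2542]
chest [0.5612 0.4483]
rim [[0.5605477908753294, 0.43826863652822456], [0.5716099018916757, 0.2714244267671544], [0.42315076654756206, 0.263268577617609], [0.41140744365026616, 0.4290118609960014]]
rim [[0.5604264679607605, 0.4333845388804636], [0.5713841897552108, 0.2681147788070801], [0.42432601066610576, 0.260035893516003], [0.41269350534584487, 0.4242151162588783]]
```

```bash
cat >> h.py <<'E'
from scipy.spatial.transform import Rotation as Ro
def Rt(phi,tilt=0):
    # tool down, tool x at world angle phi (deg); tilt about world y (deg)
    p=np.radians(phi); X=np.array([np.cos(p),np.sin(p),0]);Z=np.array([0,0,-1.]);Y=np.cross(Z,X)
    return Ro.from_euler('y',tilt,degrees=True)*Ro.from_matrix(np.stack([X,Y,Z],1))
def go(pos,phi,tilt=0):
    from workcell import arm
    o=arm.get_obs(); q=o["orientation"]; R=Ro.from_quat([q[1],q[2],q[3],q[0]])
    off=R.inv().apply(np.array(pos)-o["eef_pos"])*100; tw=(R.inv()*Rt(phi,tilt)).as_rotvec()
    np.set_printoptions(precision=3,suppress=True)
    print("t",round(o["clock"],2),"pos",o["eef_pos"],"F",o["contact_force"],"w",round(o["width"],4),"q1,q6",o["joints"][[0,5]])
    print("offset",off,"twist",tw)
E
python3 -c "
from h import *
go([.5926,-.0233,.15],94.8)"
```

```text
t 0.1 pos [ 0.262 -0.567  0.245] F [-0.576 -0.697  0.541] w 0.0856 q1,q6 [-1.157 -0.019]
offset [ 52.814 -35.469   9.513] twist [-0.001 -0.001 -1.222]
```

Request:
send_rows(
  motion=[
    {"fingers": 80,"offset": [5.3,-3.5,1],"twist": [0,0,-0.15]},
    {"fingers": 80,"offset": [10.6,-7.1,1.9],"twist": [0,0,-0.3]},
    {"fingers": 80,"offset": [15.9,-10.6,2.9],"twist": [0,0,-0.45]},
    {"fingers": 80,"offset": [21.1,-14.2,3.8],"twist": [0,0,-0.6]},
    {"fingers": 80,"offset": [26.4,-17.7,4.8],"twist": [0,0,-0.75]},
    {"fingers": 80,"offset": [31.7,-21.3,5.7],"twist": [0,0,-0.9]},
    {"fingers": 80,"offset": [37,-24.8,6.7],"twist": [0,0,-1.05]},
    {"fingers": 80,"offset": [42.2,-28.4,7.6],"twist": [0,0,-1.15]},
    {"fingers": 80,"offset": [47.5,-31.9,8.6],"twist": [0,0,-1.222]},
    {"fingers": 80,"offset": [52.8,-35.5,9.5],"twist": [0,0,-1.222]},
  ],
)

```text
clock: 1.35
eef_pos: [0.5839, -0.0372, 0.1524]
orientation: [-0.0, 0.676, 0.736, -0.0]
contact_force: [1.0, -0.9, -0.1]
width: 0.0685
```

```bash
python3 -c "
from h import *
go([.5926,-.0233,.063],94.8)"
```

```text
t 1.35 pos [ 0.584 -0.037  0.152] F [ 0.99  -0.934 -0.083] w 0.0685 q1,q6 [-0.084 -0.169]
offset [1.316 0.989 8.936] twist [-0.     0.     0.001]
```

Request:
send_rows(
  motion=[
    {"fingers": 80,"offset": [0,0,0],"twist": [0,0,0]},
    {"fingers": 80,"offset": [0,0,2],"twist": [0,0,0]},
    {"fingers": 80,"offset": [0,0,4],"twist": [0,0,0]},
    {"fingers": 80,"offset": [0,0,5],"twist": [0,0,0]},
    {"fingers": 80,"offset": [0,0,5],"twist": [0,0,0]},
    {"fingers": 80,"offset": [0,0,5],"twist": [0,0,0]},
    {"fingers": 80,"offset": [0,0,5],"twist": [0,0,0]},
    {"fingers": 80,"offset": [0,0,5],"twist": [0,0,0]},
    {"fingers": 80,"offset": [0,0,5],"twist": [0,0,0]},
    {"fingers": 80,"offset": [0,0,5],"twist": [0,0,0]},
  ],
)

```text
clock: 2.6
eef_pos: [0.5832, -0.0391, 0.103]
orientation: [0.0, 0.677, 0.736, 0.0]
contact_force: [-0.5, 0.3, 0.5]
width: 0.0684
```

```bash
python3 -c "
from h import *
go([.5926,-.0233,.063],94.8)
from workcell import optics
for n in ('top','scene'):
    d=optics.get_image(n);pickle.dump(d,open(n+'1.pkl','wb'))
    u,v=(proj(d,[.59,-.02,.09])).astype(int)
    cv2.imwrite('pics/a_%s.png'%n,cv2.resize(d['frame'][v-50:v+50,u-66:u+66],None,fx=6,fy=6,interpolation=2))
"
```

```text
t 2.6 pos [ 0.583 -0.039  0.103] F [-0.467  0.254  0.453] w 0.0684 q1,q6 [-0.087 -0.171]
offset [1.5   1.067 4.001] twist [0. 0. 0.]
```

View pics/a_scene.png

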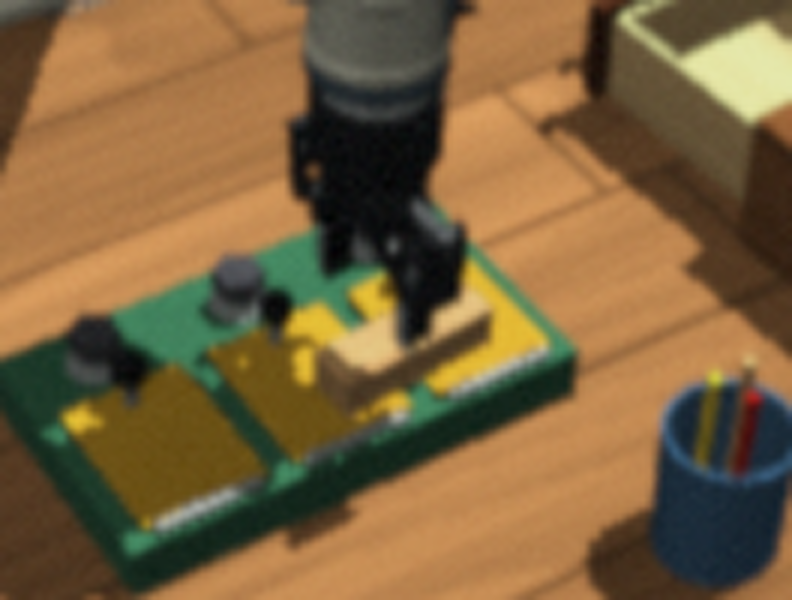

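The gripper is above the offcut but still about 1.8 cm off to one side. I'll correct that, then descend.

Request:
send_rows(
  motion=[
    {"fingers": 80,"offset": [1.5,1.07,0],"twist": [0,0,0]},
    {"fingers": 80,"offset": [1.5,1.07,0],"twist": [0,0,0]},
    {"fingers": 80,"offset": [1.5,1.07,2],"twist": [0,0,0]},
    {"fingers": 80,"offset": [1.5,1.07,3],"twist": [0,0,0]},
    {"fingers": 80,"offset": [1.5,1.07,4],"twist": [0,0,0]},
    {"fingers": 80,"offset": [1.5,1.07,4],"twist": [0,0,0]},
    {"fingers": 25,"offset": [1.5,1.07,4],"twist": [0,0,0]},
    {"fingers": 25,"offset": [1.5,1.07,4],"twist": [0,0,0]},
    {"fingers": 25,"offset": [1.5,1.07,4],"twist": [0,0,0]},
    {"fingers": 25,"offset": [1.5,1.07,4],"twist": [0,0,0]},
  ],
  newtons=30,
)

```text
clock: 3.95
eef_pos: [0.593, -0.0234, 0.0635]
orientation: [0.0, 0.677, 0.736, 0.0]
contact_force: [-0.9, -0.2, 3.8]
width: 0.0356
```

```bash
python3 -c "
from h import *
go([.5926,-.0233,.17],94.8)"
```

```text
t 3.95 pos [ 0.593 -0.023  0.063] F [-0.855 -0.18   3.794] w 0.0356 q1,q6 [-0.059 -0.143]
offset [  0.009  -0.027 -10.654] twist [0.001 0.    0.   ]
```

Request:
send_rows(
  motion=[
    {"fingers": 25,"offset": [0,0,-1],"twist": [0,0,0]},
    {"fingers": 25,"offset": [0,0,-4],"twist": [0,0,0]},
    {"fingers": 25,"offset": [0,0,-7],"twist": [0,0,0]},
    {"fingers": 25,"offset": [0,0,-10],"twist": [0,0,0]},
    {"fingers": 25,"offset": [0,0,-12],"twist": [0,0,0]},
    {"fingers": 25,"offset": [0,0,-12],"twist": [0,0,0]},
    {"fingers": 25,"offset": [0,0,-12],"twist": [0,0,0]},
    {"fingers": 25,"offset": [0,0,-12],"twist": [0,0,0]},
    {"fingers": 25,"offset": [0,0,-12],"twist": [0,0,0]},
    {"fingers": 25,"offset": [0,0,-12],"twist": [0,0,0]},
  ],
  newtons=40,
)

```text
clock: 5.2
eef_pos: [0.5924, -0.0233, 0.1824]
orientation: [-0.0, 0.677, 0.736, -0.0]
contact_force: [-0.1, -0.5, -0.3]
width: 0.0354
```

```bash
python3 -c "
from h import *
go([.49,.349,.183],94)"
```

```text
t 5.2 pos [ 0.592 -0.023  0.182] F [-0.102 -0.484 -0.335] w 0.0354 q1,q6 [-0.059 -0.143]
offset [37.958 -7.082 -0.047] twist [-0.001 -0.     0.014]
```

Request:
send_rows(
  motion=[
    {"fingers": 25,"offset": [4.5,-0.85,0],"twist": [0,0,0.002]},
    {"fingers": 25,"offset": [9,-1.7,0],"twist": [0,0,0.004]},
    {"fingers": 25,"offset": [14,-2.6,0],"twist": [0,0,0.006]},
    {"fingers": 25,"offset": [19,-3.5,0],"twist": [0,0,0.008]},
    {"fingers": 25,"offset": [24,-4.5,0],"twist": [0,0,0.01]},
    {"fingers": 25,"offset": [29,-5.4,0],"twist": [0,0,0.012]},
    {"fingers": 25,"offset": [34,-6.3,0],"twist": [0,0,0.014]},
    {"fingers": 25,"offset": [38,-7.1,0],"twist": [0,0,0.014]},
    {"fingers": 25,"offset": [38,-7.1,0],"twist": [0,0,0.014]},
    {"fingers": 25,"offset": [38,-7.1,0],"twist": [0,0,0.014]},
  ],
)

```text
clock: 6.45
eef_pos: [0.4897, 0.349, 0.1826]
orientation: [0.0, 0.682, 0.732, -0.0]
contact_force: [0.3, -0.5, -1.0]
width: 0.0352
```

```bash
python3 -c "
from h import *
go([.49,.349,.055],94)
from workcell import optics
for n in ('top','scene'):
    d=optics.get_image(n)
    u,v=(proj(d,[.49,.345,.09])).astype(int); u=max(u,66)
    cv2.imwrite('pics/b_%s.png'%n,cv2.resize(d['frame'][v-50:v+50,u-66:u+66],None,fx=6,fy=6,interpolation=2))
"
```

```text
t 6.45 pos [0.49  0.349 0.183] F [ 0.294 -0.533 -1.04 ] w 0.0352 q1,q6 [0.599 0.529]
offset [ 0.005  0.033 12.763] twist [-0.001  0.001  0.001]
```

View pics/b_scene.png

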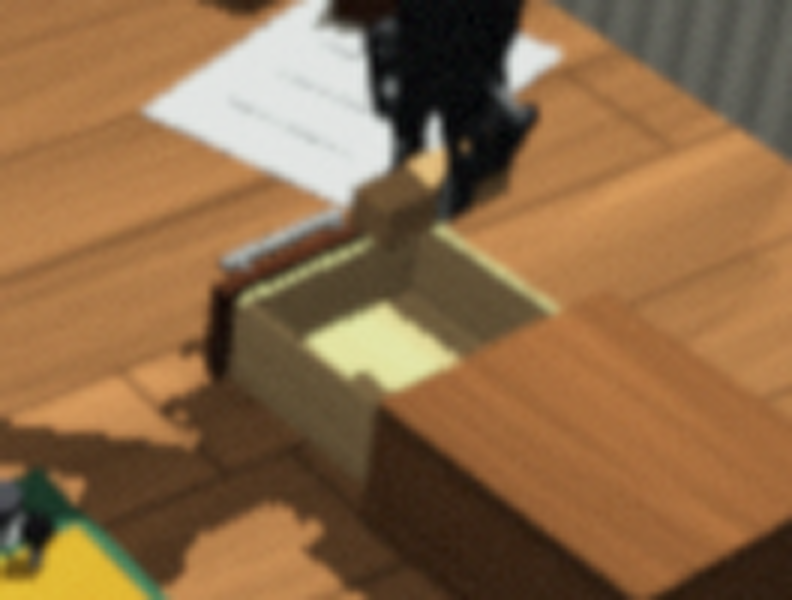

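View pics/b_top.png

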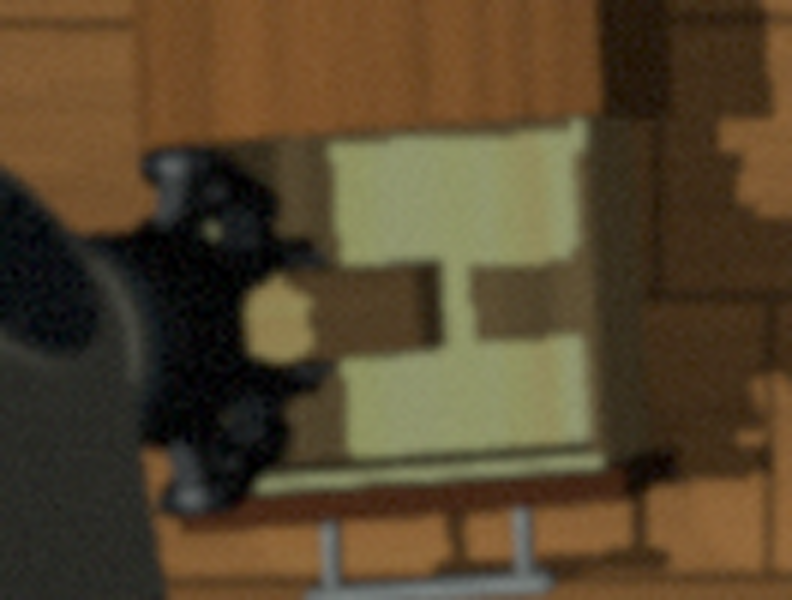

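```bash
python3 -c "
from h import *
d=pickle.load(open('top1.pkl','rb'))
u,v=(proj(d,[.49,.345,.09])).astype(int); u=max(u,66);print(u,v)
for X in ([.4935,.294,.195],[.4935,.294,.165],[.49,.349,.195],[.4145,.2665,.08],[.425,.425,.08]): print(X,(proj(d,X)-[u-66,v-50])*6)
for x,y in((590,120),(605,470),(250,490)): print(ray(d,x/6+u-66,y/6+v-50,.08))
"
```

```text
85 231
[0.4935, 0.294, 0.195] [418.76934868 310.11016155]
[0.4935, 0.294, 0.165] [448.55434469 305.5292576 ]
[0.49, 0.349, 0.195] [277.71724001 320.29410739]
[0.4145, 0.2665, 0.08] [585.05096242 474.74622985]
[0.425, 0.425, 0.08] [222.61087444 453.67280093]
[0.56960098 0.26546108 0.08      ]
[0.41648699 0.25779518 0.08      ]
[0.40912517 0.41281047 0.08      ]
```

The offcut hangs level, with its near end at about (440,305) in the crop, as predicted. It is over the drawer and clear of the walls, so I'll lower it.

Request:
send_rows(
  motion=[
    {"fingers": 25,"offset": [0,0,3],"twist": [0,0,0]},
    {"fingers": 25,"offset": [0,0,6],"twist": [0,0,0]},
    {"fingers": 25,"offset": [0,0,9],"twist": [0,0,0]},
    {"fingers": 25,"offset": [0,0,11],"twist": [0,0,0]},
    {"fingers": 25,"offset": [0,0,12],"twist": [0,0,0]},
    {"fingers": 25,"offset": [0,0,12.8],"twist": [0,0,0]},
    {"fingers": 25,"offset": [0,0,12.8],"twist": [0,0,0]},
    {"fingers": 25,"offset": [0,0,12.8],"twist": [0,0,0]},
    {"fingers": 25,"offset": [0,0,12.8],"twist": [0,0,0]},
    {"fingers": 25,"offset": [0,0,12.8],"twist": [0,0,0]},
  ],
)

```text
clock: 7.8
eef_pos: [0.4901, 0.3495, 0.0553]
orientation: [0.0, 0.682, 0.731, 0.0]
contact_force: [-0.8, 0.3, -0.2]
width: 0.0356
```

Nothing touches yet. I'll go down another 15 mm in small steps.

Request:
send_rows(
  motion=[
    {"fingers": 25,"offset": [0,0,0.3],"twist": [0,0,0]},
    {"fingers": 25,"offset": [0,0,0.6],"twist": [0,0,0]},
    {"fingers": 25,"offset": [0,0,0.8],"twist": [0,0,0]},
    {"fingers": 25,"offset": [0,0,0.8],"twist": [0,0,0]},
    {"fingers": 25,"offset": [0,0,0.8],"twist": [0,0,0]},
    {"fingers": 45,"offset": [0,0,0.8],"twist": [0,0,0]},
    {"fingers": 65,"offset": [0,0,0.8],"twist": [0,0,0]},
    {"fingers": 65,"offset": [0,0,0.8],"twist": [0,0,0]},
    {"fingers": 65,"offset": [0,0,0.8],"twist": [0,0,0]},
    {"fingers": 65,"offset": [0,0,0.8],"twist": [0,0,0]},
  ],
)

```text
clock: 9.05
eef_pos: [0.4899, 0.3494, 0.0469]
orientation: [0.0, 0.682, 0.731, -0.0]
contact_force: [-1.4, 0.3, -0.2]
width: 0.0556
```

Request:
send_rows(
  motion=[
    {"fingers": 65,"offset": [0,0,-2],"twist": [0,0,0]},
    {"fingers": 65,"offset": [0,0,-5],"twist": [0,0,0]},
    {"fingers": 65,"offset": [0,0,-9],"twist": [0,0,0]},
    {"fingers": 50,"offset": [0,0,-13],"twist": [0,0,0]},
    {"fingers": 30,"offset": [0,0,-14],"twist": [0,0,0]},
    {"fingers": 0,"offset": [0,0,-14],"twist": [0,0,0.15]},
    {"fingers": 0,"offset": [0,0,-14],"twist": [0,0,0.3]},
    {"fingers": 0,"offset": [0,0,-14],"twist": [0,0,0.45]},
    {"fingers": 0,"offset": [0,0,-14],"twist": [0,0,0.6]},
    {"fingers": 0,"offset": [0,0,-14],"twist": [0,0,0.6]},
  ],
)

```text
clock: 10.3
eef_pos: [0.4896, 0.3492, 0.1868]
orientation: [0.0, 0.867, 0.498, -0.0]
contact_force: [0.2, -0.4, -0.4]
width: -0.0001
```

```bash
python3 -c "
from h import *
go([.491,.0217,.12],0)
from workcell import optics
d=optics.get_image('scene')
u,v=(proj(d,[.49,.345,.04])).astype(int)
cv2.imwrite('pics/c_scene.png',cv2.resize(d['frame'][v-50:v+50,u-66:u+66],None,fx=6,fy=6,interpolation=2))
"
```

```text
t 10.3 pos [0.49  0.349 0.187] F [ 0.23  -0.36  -0.398] w -0.0001 q1,q6 [0.6   1.128]
offset [-28.202  16.638   6.69 ] twist [0.    0.001 1.042]
```

View pics/c_scene.png

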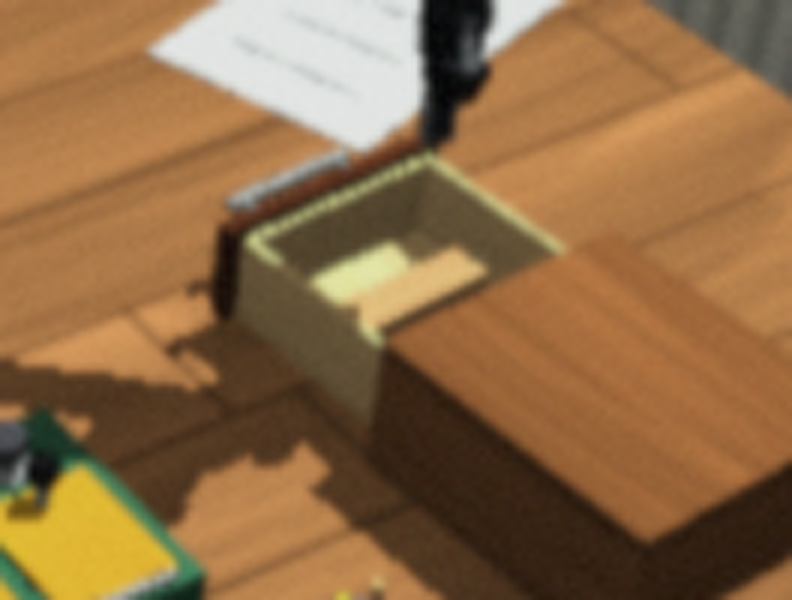

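The offcut lies flat in the drawer at about (420,290) in the crop. Next I'll move above bolt 1.

Request:
send_rows(
  motion=[
    {"fingers": 0,"offset": [-4.5,2.6,0],"twist": [0,0,0.13]},
    {"fingers": 0,"offset": [-9,5.3,0],"twist": [0,0,0.26]},
    {"fingers": 0,"offset": [-13.5,8,1],"twist": [0,0,0.39]},
    {"fingers": 0,"offset": [-18,10.6,2],"twist": [0,0,0.52]},
    {"fingers": 0,"offset": [-22,13,3],"twist": [0,0,0.65]},
    {"fingers": 0,"offset": [-26,15.3,4],"twist": [0,0,0.8]},
    {"fingers": 0,"offset": [-28.2,16.65,5],"twist": [0,0,0.92]},
    {"fingers": 0,"offset": [-28.2,16.65,6],"twist": [0,0,1.042]},
    {"fingers": 0,"offset": [-28.2,16.65,6.7],"twist": [0,0,1.042]},
    {"fingers": 0,"offset": [-28.2,16.65,6.7],"twist": [0,0,1.042]},
  ],
)

```text
clock: 11.6
eef_pos: [0.4907, 0.0221, 0.1195]
orientation: [-0.0, 1.0, 0.001, -0.001]
contact_force: [1.0, -0.3, 0.5]
width: 0.0
```

```bash
python3 -c "
from h import *
go([.491,.021,.085],0)"
```

```text
t 11.6 pos [0.491 0.022 0.12 ] F [ 0.967 -0.265  0.454] w 0.0 q1,q6 [0.021 1.589]
offset [0.033 0.115 3.451] twist [-0.     0.001  0.003]
```

Request:
send_rows(
  motion=[
    {"fingers": 0,"offset": [0,0.1,1.5],"twist": [0,0,0]},
    {"fingers": 0,"offset": [0,0.1,3],"twist": [0,0,0]},
    {"fingers": 0,"offset": [0,0.1,3.5],"twist": [0,0,0]},
    {"fingers": 0,"offset": [0,0.1,3.7],"twist": [0,0,0]},
    {"fingers": 0,"offset": [0,0.1,3.8],"twist": [0,0,0]},
    {"fingers": 0,"offset": [0,0.1,3.9],"twist": [0,0,0]},
    {"fingers": 0,"offset": [0,0.1,4],"twist": [0,0,0]},
    {"fingers": 0,"offset": [0,0.1,4.1],"twist": [0,0,0]},
    {"fingers": 0,"offset": [0,0.1,4.2],"twist": [0,0,0]},
    {"fingers": 0,"offset": [0,0.1,4.2],"twist": [0,0,0]},
  ],
)

```text
clock: 12.85
eef_pos: [0.4914, 0.0209, 0.0813]
orientation: [-0.0, 1.0, -0.001, 0.001]
contact_force: [-12.9, 0.6, 44.2]
width: -0.0005
```

Bolt 1 is tight: 44 N and no give. Next is bolt 2.

Request:
send_rows(
  motion=[
    {"fingers": 0,"offset": [0,0,-2],"twist": [0,0,0]},
    {"fingers": 0,"offset": [0,0,-3.5],"twist": [0,0,0]},
    {"fingers": 0,"offset": [0,3,-3.5],"twist": [0,0,0]},
    {"fingers": 0,"offset": [0,7,-3.5],"twist": [0,0,0]},
    {"fingers": 0,"offset": [0,9.9,-3.5],"twist": [0,0,0]},
    {"fingers": 0,"offset": [0,9.9,-3.5],"twist": [0,0,0]},
    {"fingers": 0,"offset": [0,9.9,-2],"twist": [0,0,0]},
    {"fingers": 0,"offset": [0,9.9,-1],"twist": [0,0,0]},
    {"fingers": 0,"offset": [0,9.9,-0.6],"twist": [0,0,0]},
    {"fingers": 0,"offset": [0,9.9,-0.6],"twist": [0,0,0]},
  ],
)

```text
clock: 14.1
eef_pos: [0.4907, -0.0776, 0.0833]
orientation: [-0.0, 1.0, -0.0, -0.001]
contact_force: [-0.8, -0.9, 0.6]
width: 0.0001
```

Request:
send_rows(
  motion=[
    {"fingers": 0,"offset": [0,0,0.1],"twist": [0,0,0]},
    {"fingers": 0,"offset": [0,0,0.2],"twist": [0,0,0]},
    {"fingers": 0,"offset": [0,0,0.3],"twist": [0,0,0]},
    {"fingers": 0,"offset": [0,0,0.4],"twist": [0,0,0]},
    {"fingers": 0,"offset": [0,0,0.4],"twist": [0,0,0]},
    {"fingers": 0,"offset": [0,0,0.4],"twist": [0,0,0]},
    {"fingers": 0,"offset": [0,0,0.4],"twist": [0,0,0]},
    {"fingers": 0,"offset": [0,0,0.4],"twist": [0,0,0]},
    {"fingers": 0,"offset": [0,0,0.4],"twist": [0,0,0]},
    {"fingers": 0,"offset": [0,0,0.4],"twist": [0,0,0]},
  ],
)

```text
clock: 15.35
eef_pos: [0.4913, -0.0781, 0.0816]
orientation: [0.0, 1.0, -0.001, 0.001]
contact_force: [-3.8, 1.1, 19.7]
width: 0.0001
```

Bolt 2 is tight too: about 20 N and no sinking. Next is bolt 3.

Request:
send_rows(
  motion=[
    {"fingers": 0,"offset": [0,0,-2],"twist": [0,0,0]},
    {"fingers": 0,"offset": [0,0,-3.5],"twist": [0,0,0]},
    {"fingers": 0,"offset": [0,3,-3.5],"twist": [0,0,0]},
    {"fingers": 0,"offset": [0,7,-3.5],"twist": [0,0,0]},
    {"fingers": 0,"offset": [0,9.9,-3.5],"twist": [0,0,0]},
    {"fingers": 0,"offset": [0,9.9,-3.5],"twist": [0,0,0]},
    {"fingers": 0,"offset": [0,9.9,-2],"twist": [0,0,0]},
    {"fingers": 0,"offset": [0,9.9,-1],"twist": [0,0,0]},
    {"fingers": 0,"offset": [0,9.9,-0.4],"twist": [0,0,0]},
    {"fingers": 0,"offset": [0,9.9,-0.4],"twist": [0,0,0]},
  ],
)

```text
clock: 16.6
eef_pos: [0.4904, -0.1765, 0.0832]
orientation: [-0.0, 1.0, -0.0, -0.001]
contact_force: [-0.2, -0.0, 0.1]
width: 0.0001
```

Request:
send_rows(
  motion=[
    {"fingers": 0,"offset": [0,0,0.1],"twist": [0,0,0]},
    {"fingers": 0,"offset": [0,0,0.2],"twist": [0,0,0]},
    {"fingers": 0,"offset": [0,0,0.3],"twist": [0,0,0]},
    {"fingers": 0,"offset": [0,0,0.4],"twist": [0,0,0]},
    {"fingers": 0,"offset": [0,0,0.4],"twist": [0,0,0]},
    {"fingers": 0,"offset": [0,0,0.4],"twist": [0,0,0]},
    {"fingers": 0,"offset": [0,0,0.4],"twist": [0,0,0]},
    {"fingers": 0,"offset": [0,0,0.4],"twist": [0,0,0]},
    {"fingers": 0,"offset": [0,0,0.4],"twist": [0,0,0]},
    {"fingers": 0,"offset": [0,0,0.4],"twist": [0,0,0]},
  ],
)

```text
clock: 17.85
eef_pos: [0.491, -0.1772, 0.08]
orientation: [0.0, 1.0, -0.001, 0.0]
contact_force: [1.2, 1.0, 3.6]
width: 0.0002
```

The reading here is only 3.6 N and the tip is moving, so bolt 3 gives. I'll press it to its stop.

Request:
send_rows(
  motion=[
    {"fingers": 0,"offset": [0,0,0.2],"twist": [0,0,0]},
    {"fingers": 0,"offset": [0,0,0.4],"twist": [0,0,0]},
    {"fingers": 0,"offset": [0,0,0.5],"twist": [0,0,0]},
    {"fingers": 0,"offset": [0,0,0.6],"twist": [0,0,0]},
    {"fingers": 0,"offset": [0,0,0.7],"twist": [0,0,0]},
    {"fingers": 0,"offset": [0,0,0.8],"twist": [0,0,0]},
    {"fingers": 0,"offset": [0,0,0.9],"twist": [0,0,0]},
    {"fingers": 0,"offset": [0,0,0.95],"twist": [0,0,0]},
    {"fingers": 0,"offset": [0,0,0.95],"twist": [0,0,0]},
    {"fingers": 0,"offset": [0,0,0.95],"twist": [0,0,0]},
  ],
)

```text
clock: 19.1
eef_pos: [0.4911, -0.1772, 0.0719]
orientation: [0.0, 1.0, -0.001, 0.0]
contact_force: [-2.4, 1.4, 20.8]
width: 0.0003
```

Bolt 3 is down about 10 mm and rests on its stop. I'll lift off, open the gripper and move over knob 3.

Request:
send_rows(
  motion=[
    {"fingers": 0,"offset": [0,0,-2],"twist": [0,0,0]},
    {"fingers": 30,"offset": [0,0,-4.5],"twist": [0,0,0]},
    {"fingers": 65,"offset": [1,0,-6.2],"twist": [0,0,0]},
    {"fingers": 65,"offset": [3,0,-6.2],"twist": [0,0,0]},
    {"fingers": 65,"offset": [4.4,0,-6.2],"twist": [0,0,0]},
    {"fingers": 65,"offset": [4.4,0,-6.2],"twist": [0,0,0]},
    {"fingers": 65,"offset": [4.4,0,-6.2],"twist": [0,0,0]},
    {"fingers": 65,"offset": [4.4,0,-6.2],"twist": [0,0,0]},
    {"fingers": 65,"offset": [4.4,0,-6.2],"twist": [0,0,0]},
    {"fingers": 65,"offset": [4.4,0,-6.2],"twist": [0,0,0]},
  ],
)

```text
clock: 20.35
eef_pos: [0.5346, -0.1772, 0.1325]
orientation: [-0.0, 1.0, -0.001, -0.0]
contact_force: [0.8, -0.7, 0.4]
width: 0.0553
```

```bash
python3 -c "
from h import *
go([.535,-.1765,.068],0)
from workcell import optics
for n in ('top','scene'):
    d=optics.get_image(n)
    u,v=(proj(d,[.54,-.12,.05])).astype(int)
    cv2.imwrite('pics/d_%s.png'%n,cv2.resize(d['frame'][v-50:v+50,u-66:u+66],None,fx=6,fy=6,interpolation=2))
"
```

```text
t 20.35 pos [ 0.535 -0.177  0.132] F [ 0.827 -0.714  0.432] w 0.0553 q1,q6 [-0.341  1.231]
offset [ 0.036 -0.065  6.445] twist [-0.     0.    -0.001]
```

View pics/d_scene.png

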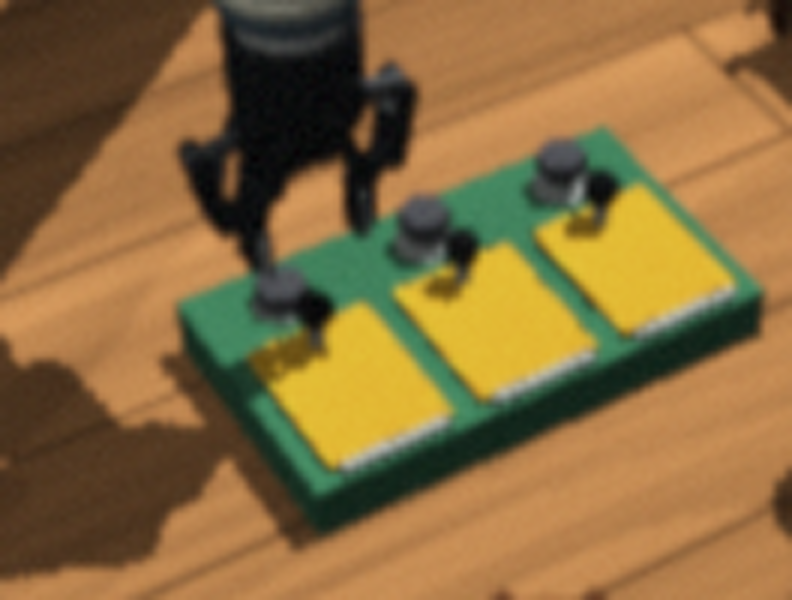

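The left bolt, bolt 3 at about (280,290), now sits lower than the other two, and all three covers are shut. I'll descend onto knob 3 at about (315,308) and grip it.

Request:
send_rows(
  motion=[
    {"fingers": 65,"offset": [0,-0.05,2],"twist": [0,0,0]},
    {"fingers": 65,"offset": [0,-0.05,4],"twist": [0,0,0]},
    {"fingers": 65,"offset": [0,-0.05,5.5],"twist": [0,0,0]},
    {"fingers": 65,"offset": [0,-0.05,6.5],"twist": [0,0,0]},
    {"fingers": 65,"offset": [0,-0.05,6.5],"twist": [0,0,0]},
    {"fingers": 10,"offset": [0,-0.05,6.5],"twist": [0,0,0]},
    {"fingers": 10,"offset": [0,-0.05,6.5],"twist": [0,0,0]},
    {"fingers": 10,"offset": [0,-0.05,6.5],"twist": [0,0,0]},
    {"fingers": 10,"offset": [0,-0.05,6.5],"twist": [0,0,0]},
    {"fingers": 10,"offset": [0,-0.05,6.5],"twist": [0,0,0]},
  ],
  newtons=50,
)

```text
clock: 21.7
eef_pos: [0.5353, -0.1767, 0.0682]
orientation: [0.0, 1.0, -0.001, 0.001]
contact_force: [-1.3, 1.9, 6.5]
width: 0.0211
```

```bash
python3 -c "
from h import *
go([.535,-.1765,.068],0)
L=np.hypot(90,30);a0=np.arctan2(30,90)
for th in np.arange(.1,1.11,.1): print(round(th,1),(90-L*np.cos(a0+th))/10,-(L*np.sin(a0+th)-30)/10)
"
```

```text
t 21.7 pos [ 0.535 -0.177  0.068] F [-1.321  1.89   6.492] w 0.0211 q1,q6 [-0.34   1.232]
offset [-0.028 -0.021  0.02 ] twist [ 0.    -0.001 -0.001]
0.1 0.34446276243825336 -0.8835132456555307
0.2 0.7754087918140087 -1.7282237106792757
0.3 1.2885322178535645 -2.5256913273288744
0.4 1.878706080899987 -3.26794806278651
0.5 2.540033558799254 -3.9475775331089435
0.6 3.265906885998002 -4.557789105284352
0.7 4.049073376152679 -5.0924857469926845
0.8 4.881707888574079 -5.5463249461372
0.9 5.755491014446471 -5.914772091459343
1.0 6.661692201610431 -6.194145780875488
1.1 7.59125698735411 -6.3816546048296505
```

```bash
python3 -c "
from h import *
from workcell import optics
for n in ('top','scene'):
    d=optics.get_image(n)
    u,v=(proj(d,[.54,-.15,.06])).astype(int)
    cv2.imwrite('pics/e_%s.png'%n,cv2.resize(d['frame'][v-35:v+35,u-45:u+45],None,fx=8,fy=8,interpolation=2))
"
```

```text
(no output)
```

View pics/e_scene.png

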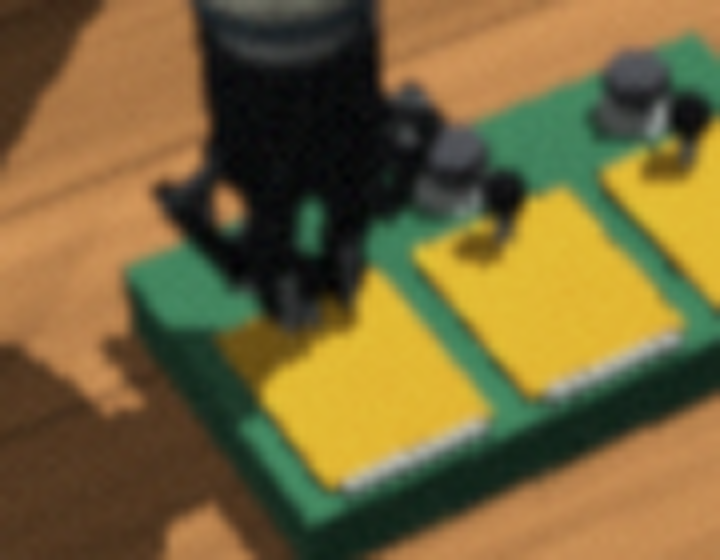

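The pads straddle the ball at about (325,290) in the crop. I'll lift along the knob's arc, the first part only, and check the hold.

Request:
send_rows(
  motion=[
    {"fingers": 10,"offset": [0.15,0,-0.44],"twist": [0,0,0]},
    {"fingers": 10,"offset": [0.34,0,-0.88],"twist": [0,0,0]},
    {"fingers": 10,"offset": [0.55,0,-1.31],"twist": [0,0,0]},
    {"fingers": 10,"offset": [0.78,0,-1.73],"twist": [0,0,0]},
    {"fingers": 10,"offset": [1.02,0,-2.13],"twist": [0,0,0]},
    {"fingers": 10,"offset": [1.29,0,-2.53],"twist": [0,0,0]},
    {"fingers": 10,"offset": [1.58,0,-2.9],"twist": [0,0,0]},
    {"fingers": 10,"offset": [1.88,0,-3.27],"twist": [0,0,0]},
    {"fingers": 10,"offset": [1.88,0,-3.27],"twist": [0,0,0]},
    {"fingers": 10,"offset": [1.88,0,-3.27],"twist": [0,0,0]},
  ],
  newtons=60,
)

```text
clock: 23.05
eef_pos: [0.5535, -0.1766, 0.1]
orientation: [-0.0, 1.0, -0.001, -0.0]
contact_force: [-0.1, 0.1, -4.4]
width: 0.0204
```

```bash
python3 -c "
from h import *
go([.535,-.1765,.068],0)
from workcell import optics
for n in ('top','scene'):
    d=optics.get_image(n)
    u,v=(proj(d,[.54,-.15,.06])).astype(int)
    cv2.imwrite('pics/f_%s.png'%n,cv2.resize(d['frame'][v-35:v+35,u-45:u+45],None,fx=8,fy=8,interpolation=2))
"
```

```text
t 23.05 pos [ 0.553 -0.177  0.1  ] F [-0.111  0.102 -4.437] w 0.0204 q1,q6 [-0.329  1.243]
offset [-1.846 -0.007  3.202] twist [-0.     0.    -0.001]
```

View pics/f_scene.png

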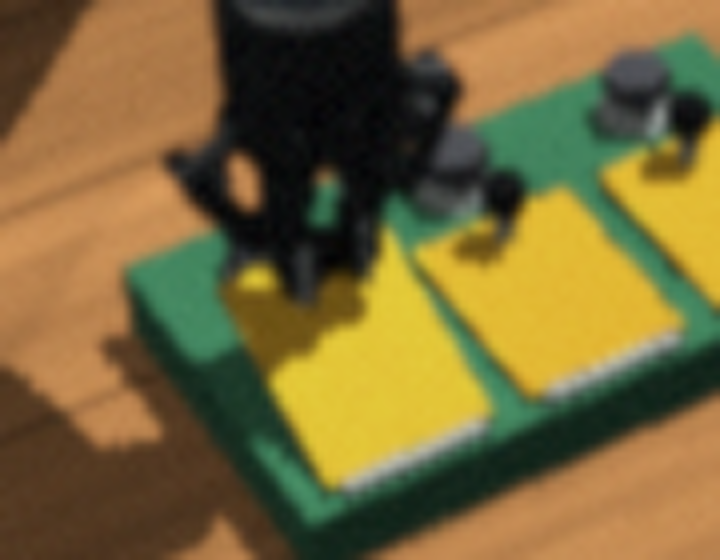

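The cover is up about 0.4 rad and the grip holds. I'll continue to 1.0 rad.

Request:
send_rows(
  motion=[
    {"fingers": 10,"offset": [0.32,0,-0.35],"twist": [0,0,0]},
    {"fingers": 10,"offset": [0.66,0,-0.68],"twist": [0,0,0]},
    {"fingers": 10,"offset": [1.02,0,-1],"twist": [0,0,0]},
    {"fingers": 10,"offset": [1.39,0,-1.29],"twist": [0,0,0]},
    {"fingers": 10,"offset": [1.77,0,-1.57],"twist": [0,0,0]},
    {"fingers": 10,"offset": [2.17,0,-1.82],"twist": [0,0,0]},
    {"fingers": 10,"offset": [3,0,-2.28],"twist": [0,0,0]},
    {"fingers": 10,"offset": [3.88,0,-2.65],"twist": [0,0,0]},
    {"fingers": 10,"offset": [4.78,0,-2.93],"twist": [0,0,0]},
    {"fingers": 10,"offset": [4.78,0,-2.93],"twist": [0,0,0]},
  ],
)

```text
clock: 24.4
eef_pos: [0.6028, -0.1764, 0.1285]
orientation: [0.0, 1.0, 0.0, 0.001]
contact_force: [3.7, 4.0, -15.9]
width: 0.0192
```

Request:
send_rows(
  motion=[
    {"fingers": 10,"offset": [0,0,0],"twist": [0,0,0]},
    {"fingers": 10,"offset": [0,0,0],"twist": [0,0,0]},
    {"fingers": 10,"offset": [0,0,0],"twist": [0,0,0]},
    {"fingers": 10,"offset": [0,0,0],"twist": [0,0,0]},
    {"fingers": 10,"offset": [0,0,0],"twist": [0,0,0]},
    {"fingers": 10,"offset": [0,0,0],"twist": [0,0,0]},
    {"fingers": 10,"offset": [0,0,0],"twist": [0,0,0]},
    {"fingers": 10,"offset": [0,0,0],"twist": [0,0,0]},
    {"fingers": 10,"offset": [0,0,0],"twist": [0,0,0]},
    {"fingers": 10,"offset": [0,0,0],"twist": [0,0,0]},
  ],
)

```text
clock: 25.65
eef_pos: [0.6014, -0.1767, 0.1294]
orientation: [-0.0, 1.0, -0.001, -0.0]
contact_force: [0.3, -0.3, -0.4]
width: 0.0087
```

```bash
python3 -c "
from h import *
go([.535,-.1765,.068],0)
from workcell import optics
for n in ('top','scene'):
    d=optics.get_image(n)
    cv2.imwrite('pics/g_%s_full.png'%n,d['frame'])
    u,v=(proj(d,[.57,-.15,.07])).astype(int)
    cv2.imwrite('pics/g_%s.png'%n,cv2.resize(d['frame'][v-45:v+35,u-45:u+45],None,fx=7,fy=7,interpolation=2))
"
```

```text
t 25.65 pos [ 0.601 -0.177  0.129] F [ 0.302 -0.329 -0.439] w 0.0087 q1,q6 [-0.305  1.267]
offset [-6.641 -0.014  6.14 ] twist [-0.     0.    -0.001]
```

View pics/g_scene.png

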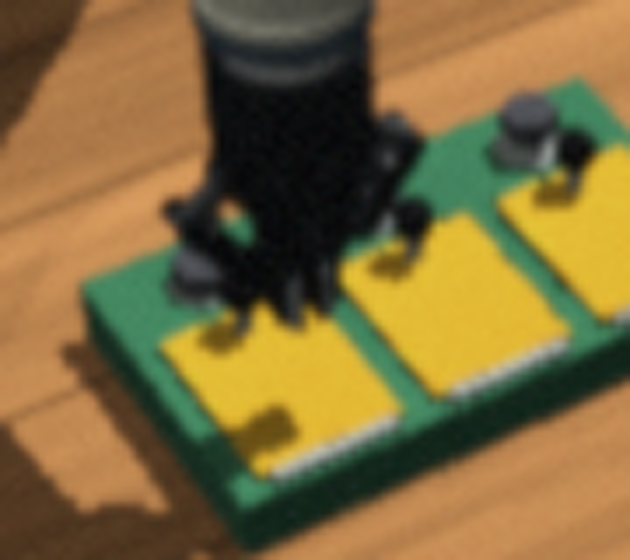

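View pics/g_scene_full.png

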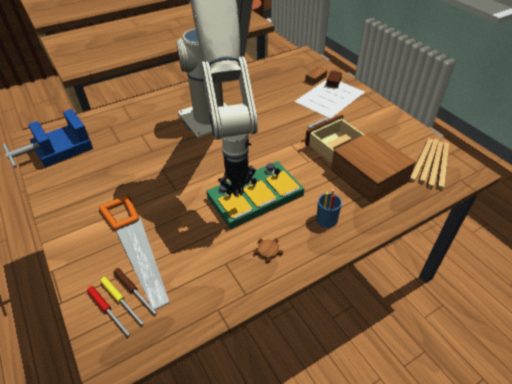

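The knob slipped out: the width is 8.7 mm and cover 3 is shut again, with bolt 3 still down and nothing else moved. The force just before was a 16 N pull towards the hinge. I'll regrip a little deeper and harder, then lift in small steps while watching that force.

Request:
send_rows(
  motion=[
    {"fingers": 65,"offset": [-2,0,0],"twist": [0,0,0]},
    {"fingers": 65,"offset": [-5,0,0],"twist": [0,0,0]},
    {"fingers": 65,"offset": [-6.6,0,0],"twist": [0,0,0]},
    {"fingers": 65,"offset": [-6.6,0,0],"twist": [0,0,0]},
    {"fingers": 65,"offset": [-6.6,0,1],"twist": [0,0,0]},
    {"fingers": 65,"offset": [-6.6,0,3],"twist": [0,0,0]},
    {"fingers": 65,"offset": [-6.6,0,5],"twist": [0,0,0]},
    {"fingers": 65,"offset": [-6.6,0,6.2],"twist": [0,0,0]},
    {"fingers": 65,"offset": [-6.6,0,6.5],"twist": [0,0,0]},
    {"fingers": 65,"offset": [-6.6,0,6.5],"twist": [0,0,0]},
  ],
)

```text
clock: 27.0
eef_pos: [0.5358, -0.1767, 0.0644]
orientation: [0.0, 1.0, -0.001, 0.0]
contact_force: [0.1, -0.4, 1.1]
width: 0.0555
```

Request:
send_rows(
  motion=[
    {"fingers": 65,"offset": [0,0,0],"twist": [0,0,0]},
    {"fingers": 20,"offset": [0,0,0],"twist": [0,0,0]},
    {"fingers": 20,"offset": [0,0,0],"twist": [0,0,0]},
    {"fingers": 20,"offset": [0,0,0],"twist": [0,0,0]},
    {"fingers": 20,"offset": [0,0,0],"twist": [0,0,0]},
    {"fingers": 20,"offset": [0,0,0],"twist": [0,0,0]},
    {"fingers": 20,"offset": [0,0,0],"twist": [0,0,0]},
    {"fingers": 20,"offset": [0,0,0],"twist": [0,0,0]},
    {"fingers": 20,"offset": [0,0,0],"twist": [0,0,0]},
    {"fingers": 20,"offset": [0,0,0],"twist": [0,0,0]},
  ],
  newtons=40,
)

```text
clock: 28.25
eef_pos: [0.5356, -0.1767, 0.065]
orientation: [0.0, 1.0, -0.001, 0.0]
contact_force: [-1.2, 1.5, 6.1]
width: 0.0218
```

Request:
send_rows(
  motion=[
    {"fingers": 0,"offset": [0,0,0],"twist": [0,0,0]},
    {"fingers": 0,"offset": [0,0,0],"twist": [0,0,0]},
    {"fingers": 0,"offset": [0.15,0,-0.44],"twist": [0,0,0]},
    {"fingers": 0,"offset": [0.34,0,-0.88],"twist": [0,0,0]},
    {"fingers": 0,"offset": [0.55,0,-1.31],"twist": [0,0,0]},
    {"fingers": 0,"offset": [0.78,0,-1.73],"twist": [0,0,0]},
    {"fingers": 0,"offset": [1.02,0,-2.13],"twist": [0,0,0]},
    {"fingers": 0,"offset": [1.29,0,-2.53],"twist": [0,0,0]},
    {"fingers": 0,"offset": [1.29,0,-2.53],"twist": [0,0,0]},
    {"fingers": 0,"offset": [1.29,0,-2.53],"twist": [0,0,0]},
  ],
  newtons=80,
)

```text
clock: 29.5
eef_pos: [0.5479, -0.1766, 0.0896]
orientation: [-0.0, 1.0, -0.001, -0.0]
contact_force: [-2.0, -1.4, -4.4]
width: 0.0204
```

Request:
send_rows(
  motion=[
    {"fingers": 0,"offset": [0.29,0,-0.38],"twist": [0,0,0]},
    {"fingers": 0,"offset": [0.59,0,-0.74],"twist": [0,0,0]},
    {"fingers": 0,"offset": [0.91,0,-1.09],"twist": [0,0,0]},
    {"fingers": 0,"offset": [1.25,0,-1.42],"twist": [0,0,0]},
    {"fingers": 0,"offset": [1.6,0,-1.73],"twist": [0,0,0]},
    {"fingers": 0,"offset": [1.98,0,-2.03],"twist": [0,0,0]},
    {"fingers": 0,"offset": [1.98,0,-2.03],"twist": [0,0,0]},
    {"fingers": 0,"offset": [1.98,0,-2.03],"twist": [0,0,0]},
    {"fingers": 0,"offset": [1.98,0,-2.03],"twist": [0,0,0]},
    {"fingers": 0,"offset": [1.98,0,-2.03],"twist": [0,0,0]},
  ],
)

```text
clock: 30.75
eef_pos: [0.5697, -0.1765, 0.1098]
orientation: [0.0, 1.0, -0.0, 0.001]
contact_force: [6.8, 1.7, -15.7]
width: 0.0198
```

```bash
python3 -c "
from h import *
go([.535,-.1765,.068],0)
from workcell import optics
for n in ('scene',):
    d=optics.get_image(n)
    u,v=(proj(d,[.57,-.15,.07])).astype(int)
    cv2.imwrite('pics/h_%s.png'%n,cv2.resize(d['frame'][v-45:v+35,u-45:u+45],None,fx=7,fy=7,interpolation=2))
"
```

```text
t 30.75 pos [ 0.57  -0.177  0.11 ] F [  6.796   1.734 -15.708] w 0.0198 q1,q6 [-0.321  1.25 ]
offset [-3.486 -0.003  4.174] twist [ 0.    -0.003 -0.001]
```

View pics/h_scene.png

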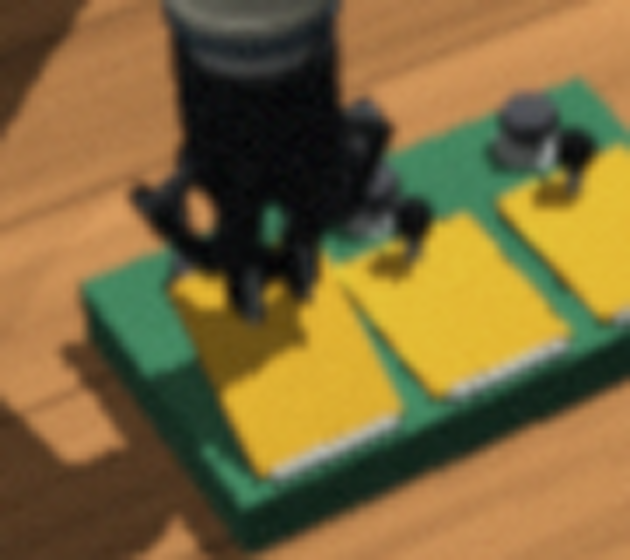

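```bash
python3 -c "
from h import *
d=pickle.load(open('scene1.pkl','rb'))
u,v=(proj(d,[.57,-.15,.07])).astype(int)
for th in (0,.2,.3,.4,.5,.6,.7):
  for y in (-.218,-.136):
    # plate top: from hinge ~0..105mm, 2.5 above hinge
    p=np.array([-.105,.0025]);c,s=np.cos(th),np.sin(th)
    X=[.625+p[0]*c+p[1]*s,y,.043-p[0]*s+p[1]*c]
    k=[.625-.09*c+.03*s,-.177,.043+.09*s+.03*c]
    print(th,y,(proj(d,X)-[u-45,v-45])*7,'knob',(proj(d,k)-[u-45,v-45])*7)
print('tcp',(proj(d,[.5697,-.1765,.1148])-[u-45,v-45])*7,'tip',(proj(d,[.5697,-.1765,.0958])-[u-45,v-45])*7)
"
```

```text
0 -0.218 [153.8351471  340.97324482] knob [236.01656591 290.51151791]
0 -0.136 [295.54312011 280.78828508] knob [236.01656591 290.51151791]
0.2 -0.218 [152.81408747 315.44412562] knob [241.29665241 275.45786082]
0.2 -0.136 [296.12631506 255.10897107] knob [241.29665241 275.45786082]
0.3 -0.218 [153.75809686 304.76478703] knob [245.27311456 270.28326849]
0.3 -0.136 [297.92659641 244.28077175] knob [245.27311456 270.28326849]
0.4 -0.218 [155.6871491  295.64540679] knob [250.11341021 266.78855578]
0.4 -0.136 [300.73795346 234.96337365] knob [250.11341021 266.78855578]
0.5 -0.218 [158.60242896 288.2026294 ] knob [255.78530958 265.04055896]
0.5 -0.136 [304.55331767 227.27381159] knob [255.78530958 265.04055896]
0.6 -0.218 [162.4959605  282.54225502] knob [262.24661483 265.09031708]
0.6 -0.136 [309.35595186 221.31863093] knob [262.24661483 265.09031708]
0.7 -0.218 [167.34988548 278.75715719] knob [269.44493647 266.97123949]
0.7 -0.136 [315.11879522 217.19185578] knob [269.44493647 266.97123949]
tcp [265.59818448 272.77651759] tip [267.68032428 300.28843139]
```

The cover stands at about 0.6 rad: its corner is at (172,287) against (162,283) predicted. A 17 N pull towards the hinge has built up, so I'll relieve it and go on along a slightly tighter arc.

Request:
send_rows(
  motion=[
    {"fingers": 0,"offset": [0.09,0,0.11],"twist": [0,0,0]},
    {"fingers": 0,"offset": [0.1,0,0.13],"twist": [0,0,0]},
    {"fingers": 0,"offset": [0.3,0,-0.01],"twist": [0,0,0]},
    {"fingers": 0,"offset": [0.5,0,-0.14],"twist": [0,0,0]},
    {"fingers": 0,"offset": [0.7,0,-0.26],"twist": [0,0,0]},
    {"fingers": 0,"offset": [0.9,0,-0.38],"twist": [0,0,0]},
    {"fingers": 0,"offset": [1.1,0,-0.49],"twist": [0,0,0]},
    {"fingers": 0,"offset": [1.31,0,-0.6],"twist": [0,0,0]},
    {"fingers": 0,"offset": [1.31,0,-0.6],"twist": [0,0,0]},
    {"fingers": 0,"offset": [1.31,0,-0.6],"twist": [0,0,0]},
  ],
)

```text
clock: 32.05
eef_pos: [0.5814, -0.1769, 0.1166]
orientation: [0.0, 1.0, -0.001, 0.0]
contact_force: [0.4, -0.6, -0.2]
width: -0.0001
```

```bash
python3 -c "
from h import *
go([.535,-.1765,.068],0)
from workcell import arm;print(arm.get_obs()['torque'])
"
```

```text
t 32.05 pos [ 0.581 -0.177  0.117] F [ 0.42  -0.605 -0.152] w -0.0001 q1,q6 [-0.315  1.257]
offset [-4.639 -0.038  4.853] twist [ 0.    -0.001 -0.002]
[ 0.033  0.045 -0.02 ]
```

It slipped again. The vertical tool makes the ball twist between the pads while it is loaded, which leaves little friction to hold it. Next time the tool will turn with the cover: grasp leaning 25° one way, finish leaning 25° the other.

```bash
python3 -c "
from h import *
go([.507,-.1767,.1337],0,-25)
from workcell import arm, optics
print(arm.get_obs()['joints'])
d=optics.get_image('scene')
u,v=(proj(d,[.57,-.15,.07])).astype(int)
cv2.imwrite('pics/i.png',cv2.resize(d['frame'][v-45:v+35,u-45:u+45],None,fx=7,fy=7,interpolation=2))
"
```

```text
t 32.05 pos [ 0.581 -0.177  0.117] F [ 0.42  -0.605 -0.152] w -0.0001 q1,q6 [-0.315  1.257]
offset [-7.434 -0.011 -1.719] twist [ 0.001  0.436 -0.002]
[-0.315  0.565  1.746 -0.     0.83   1.257]
```

View pics/i.png

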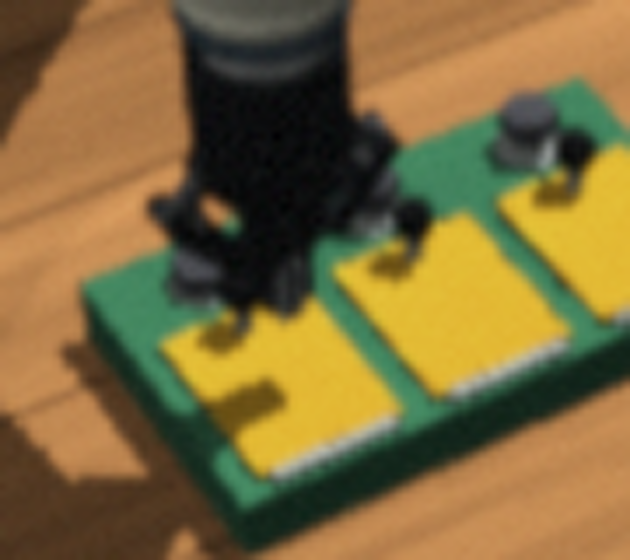

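Request:
send_rows(
  motion=[
    {"fingers": 65,"offset": [-1,0,-2.5],"twist": [0,0,0]},
    {"fingers": 65,"offset": [-4,0,-3],"twist": [0,0.12,0]},
    {"fingers": 65,"offset": [-7.4,0,-3],"twist": [0,0.24,0]},
    {"fingers": 65,"offset": [-7.4,0,-3],"twist": [0,0.36,0]},
    {"fingers": 65,"offset": [-7.4,0,-2.5],"twist": [0,0.436,0]},
    {"fingers": 65,"offset": [-7.4,0,-1.7],"twist": [0,0.436,0]},
    {"fingers": 65,"offset": [-7.4,0,-1.7],"twist": [0,0.436,0]},
    {"fingers": 65,"offset": [-7.4,0,-1.7],"twist": [0,0.436,0]},
    {"fingers": 65,"offset": [-7.4,0,-1.7],"twist": [0,0.436,0]},
    {"fingers": 65,"offset": [-7.4,0,-1.7],"twist": [0,0.436,0]},
  ],
)

```text
clock: 33.35
eef_pos: [0.5075, -0.1766, 0.1333]
orientation: [0.0, 0.976, -0.0, 0.217]
contact_force: [0.8, -0.0, -0.7]
width: 0.0556
```

```bash
python3 -c "
from h import *
go([.5368,-.1767,.0703],0,-25)
from workcell import arm, optics
print(arm.get_obs()['joints'])
"
```

```text
t 33.35 pos [ 0.508 -0.177  0.133] F [ 0.816 -0.019 -0.744] w 0.0556 q1,q6 [-0.457  0.446]
offset [-0.009  0.003  6.947] twist [ 0.001 -0.    -0.001]
[-0.457  0.382  2.149  0.727  0.283  0.446]
```

Joint 5 is getting near its lower limit, so I'll use 20° of lean for the grasp.

```bash
python3 -c "
from h import *
go([.5365-.342*.05,-.1767,.0702+.94*.05],0,-20)
go([.5365,-.1767,.0702],0,-20)
"
```

```text
t 33.35 pos [ 0.508 -0.177  0.133] F [ 0.816 -0.019 -0.744] w 0.0556 q1,q6 [-0.457  0.446]
offset [0.397 0.006 1.962] twist [ 0.001 -0.087 -0.001]
t 33.35 pos [ 0.508 -0.177  0.133] F [ 0.816 -0.019 -0.744] w 0.0556 q1,q6 [-0.457  0.446]
offset [-0.04   0.003  6.944] twist [ 0.001 -0.087 -0.001]
```

Request:
send_rows(
  motion=[
    {"fingers": 65,"offset": [0.4,0,1],"twist": [0,-0.087,0]},
    {"fingers": 65,"offset": [0.4,0,2],"twist": [0,-0.087,0]},
    {"fingers": 65,"offset": [0.27,0,3.5],"twist": [0,-0.087,0]},
    {"fingers": 65,"offset": [0.14,0,5],"twist": [0,-0.087,0]},
    {"fingers": 65,"offset": [0.05,0,6],"twist": [0,-0.087,0]},
    {"fingers": 65,"offset": [-0.04,0,6.95],"twist": [0,-0.087,0]},
    {"fingers": 65,"offset": [-0.04,0,6.95],"twist": [0,-0.087,0]},
    {"fingers": 65,"offset": [-0.04,0,6.95],"twist": [0,-0.087,0]},
    {"fingers": 65,"offset": [-0.04,0,6.95],"twist": [0,-0.087,0]},
    {"fingers": 65,"offset": [-0.04,0,6.95],"twist": [0,-0.087,0]},
  ],
)

```text
clock: 34.6
eef_pos: [0.5364, -0.1768, 0.0703]
orientation: [0.0, 0.985, -0.001, 0.174]
contact_force: [0.3, 0.9, -0.6]
width: 0.0554
```

```bash
python3 -c "
from h import *
go([.5365,-.1767,.0702],0,-20)
from workcell import arm, optics
print(arm.get_obs()['joints'])
d=optics.get_image('scene')
u,v=(proj(d,[.57,-.15,.07])).astype(int)
cv2.imwrite('pics/j.png',cv2.resize(d['frame'][v-45:v+35,u-45:u+45],None,fx=7,fy=7,interpolation=2))
"
```

```text
t 34.6 pos [ 0.536 -0.177  0.07 ] F [ 0.314  0.869 -0.581] w 0.0554 q1,q6 [-0.408  0.635]
offset [ 0.01  -0.005  0.014] twist [ 0.001 -0.001 -0.001]
[-0.408  0.539  2.062  0.565  0.256  0.635]
```

View pics/j.png

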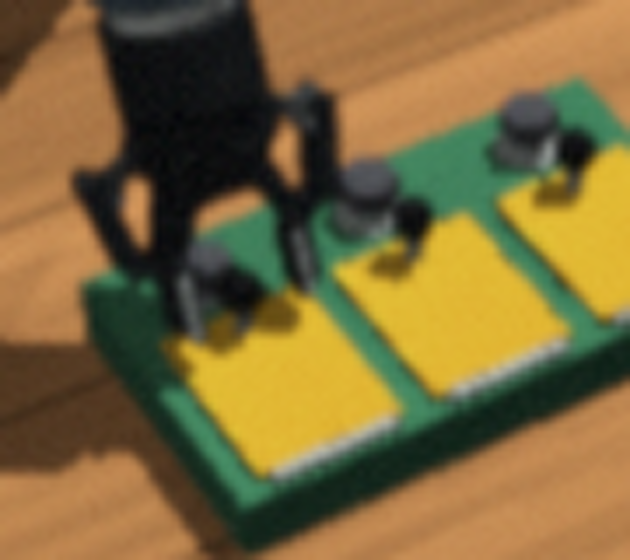

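The fingers straddle knob 3, seen at (240,288), with the fingertips at (190,330) and (310,285). I'll close on it.

Request:
send_rows(
  motion=[
    {"fingers": 20,"offset": [0,0,0],"twist": [0,0,0]},
    {"fingers": 20,"offset": [0,0,0],"twist": [0,0,0]},
    {"fingers": 20,"offset": [0,0,0],"twist": [0,0,0]},
    {"fingers": 0,"offset": [0,0,0],"twist": [0,0,0]},
    {"fingers": 0,"offset": [0,0,0],"twist": [0,0,0]},
    {"fingers": 0,"offset": [0,0,0],"twist": [0,0,0]},
    {"fingers": 0,"offset": [0,0,0],"twist": [0,0,0]},
    {"fingers": 0,"offset": [0,0,0],"twist": [0,0,0]},
    {"fingers": 0,"offset": [0,0,0],"twist": [0,0,0]},
    {"fingers": 0,"offset": [0,0,0],"twist": [0,0,0]},
  ],
  newtons=60,
)

```text
clock: 35.9
eef_pos: [0.5362, -0.1767, 0.0702]
orientation: [0.0, 0.985, -0.001, 0.174]
contact_force: [-2.7, -0.0, 5.2]
width: 0.0208
```

```bash
cat > arc.py <<'E'
from h import *
from workcell import arm
import sys
H=np.array([.6253,-.1767,.043])
o=arm.get_obs();q=o["orientation"];R=Ro.from_quat([q[1],q[2],q[3],q[0]]);p=o["eef_pos"]
print(o["clock"],p,o["contact_force"],o["torque"],o["width"],o["joints"])
for th in np.arange(.05,.56,.05):
    W=Ro.from_rotvec([0,th,0]); P=H+W.apply(p-H)
    print(round(th,2),R.inv().apply(P-p)*100,(R.inv()*W*R).as_rotvec())
E
python3 arc.py
```

```text
35.9 [ 0.53617819 -0.17666868  0.07017388] [-2.65420109 -0.0303262   5.18979175] [0.03079343 0.27530408 0.00305832] 0.02077425511469743 [-0.40838061  0.53931007  2.06220006  0.5652934   0.25573689  0.63534239]
0.05 [ 2.89358614e-01 -1.62585874e-04 -3.65040089e-01] [-5.65123346e-05 -4.99999630e-02 -2.25264110e-05]
0.1 [ 5.96599988e-01 -3.52104728e-04 -7.15162072e-01] [-1.13024669e-04 -9.99999260e-02 -4.50528220e-05]
0.15 [ 9.20956179e-01 -5.68082861e-04 -1.04949083e+00] [-1.69537004e-04 -1.49999889e-01 -6.75792330e-05]
0.2 [ 1.26161646e+00 -8.09980442e-04 -1.36719070e+00] [-2.26049338e-04 -1.99999852e-01 -9.01056440e-05]
0.25 [ 1.61772937e+00 -1.07719285e-03 -1.66746762e+00] [-2.82561673e-04 -2.49999815e-01 -1.12632055e-04]
0.3 [ 1.98840481e+00 -1.36905220e-03 -1.94957103e+00] [-3.39074007e-04 -2.99999778e-01 -1.35158466e-04]
0.35 [ 2.37271627e+00 -1.68482899e-03 -2.21279584e+00] [-3.95586342e-04 -3.49999741e-01 -1.57684877e-04]
0.4 [ 2.76970318e+00 -2.02373394e-03 -2.45648412e+00] [-4.52098676e-04 -3.99999704e-01 -1.80211288e-04]
0.45 [ 3.17837329e+00 -2.38491997e-03 -2.68002677e+00] [-5.08611011e-04 -4.49999667e-01 -2.02737699e-04]
0.5 [ 3.59770512e+00 -2.76748430e-03 -2.88286505e+00] [-5.65123346e-04 -4.99999630e-01 -2.25264110e-04]
0.55 [ 4.02665057e+00 -3.17047072e-03 -3.06449197e+00] [-6.21635680e-04 -5.49999593e-01 -2.47790521e-04]
```

Now I'll lift to 0.4 rad, turning the tool with the cover.

Request:
send_rows(
  motion=[
    {"fingers": 0,"offset": [0.29,0,-0.37],"twist": [0,-0.05,0]},
    {"fingers": 0,"offset": [0.6,0,-0.72],"twist": [0,-0.1,0]},
    {"fingers": 0,"offset": [0.92,0,-1.05],"twist": [0,-0.15,0]},
    {"fingers": 0,"offset": [1.26,0,-1.37],"twist": [0,-0.2,0]},
    {"fingers": 0,"offset": [1.62,0,-1.67],"twist": [0,-0.25,0]},
    {"fingers": 0,"offset": [1.99,0,-1.95],"twist": [0,-0.3,0]},
    {"fingers": 0,"offset": [2.37,0,-2.21],"twist": [0,-0.35,0]},
    {"fingers": 0,"offset": [2.77,0,-2.46],"twist": [0,-0.4,0]},
    {"fingers": 0,"offset": [2.77,0,-2.46],"twist": [0,-0.4,0]},
    {"fingers": 0,"offset": [2.77,0,-2.46],"twist": [0,-0.4,0]},
  ],
)

```text
clock: 37.15
eef_pos: [0.5534, -0.1766, 0.102]
orientation: [-0.0, 1.0, -0.001, -0.025]
contact_force: [-0.5, -0.8, -1.5]
width: 0.0208
```

```bash
python3 arc.py; python3 -c "
from h import *
from workcell import optics
d=optics.get_image('scene')
u,v=(proj(d,[.57,-.15,.07])).astype(int)
cv2.imwrite('pics/k.png',cv2.resize(d['frame'][v-45:v+35,u-45:u+45],None,fx=7,fy=7,interpolation=2))
"
```

```text
37.15 [ 0.55344767 -0.1765538   0.10199174] [-0.47514885 -0.83994756 -1.46020823] [-0.07513484 -0.04418995  0.06045303] 0.02077794515148486 [-0.32153233  0.57327721  1.78005078 -0.02115062  0.8363217   1.26496561]
0.05 [ 0.28569185 -0.00041887 -0.36661225] [-5.71308923e-05 -4.99999658e-02  1.26067170e-05]
0.1 [ 0.58934963 -0.00085456 -0.71848768] [-1.14261785e-04 -9.99999315e-02  2.52134341e-05]
0.15 [ 0.91021434 -0.00130597 -1.05474678] [-1.71392677e-04 -1.49999897e-01  3.78201511e-05]
0.2 [ 1.24748401 -0.00177197 -1.37454907] [-2.28523569e-04 -1.99999863e-01  5.04268681e-05]
0.25 [ 1.60031562 -0.0022514  -1.67709522] [-2.85654462e-04 -2.49999829e-01  6.30335852e-05]
0.3 [ 1.96782729 -0.00274307 -1.96162903] [-3.42785354e-04 -2.99999795e-01  7.56403022e-05]
0.35 [ 2.34910043 -0.00324574 -2.22743929] [-3.99916246e-04 -3.49999760e-01  8.82470192e-05]
0.4 [ 2.74318204 -0.00375816 -2.47386163] [-4.57047139e-04 -3.99999726e-01  1.00853736e-04]
0.45 [ 3.14908714 -0.00427904 -2.70028012] [-5.14178031e-04 -4.49999692e-01  1.13460453e-04]
0.5 [ 3.56580117 -0.00480709 -2.90612883] [-5.71308923e-04 -4.99999658e-01  1.26067170e-04]
0.55 [ 3.99228256 -0.00534098 -3.09089325] [-6.28439816e-04 -5.49999623e-01  1.38673887e-04]
```

View pics/k.png

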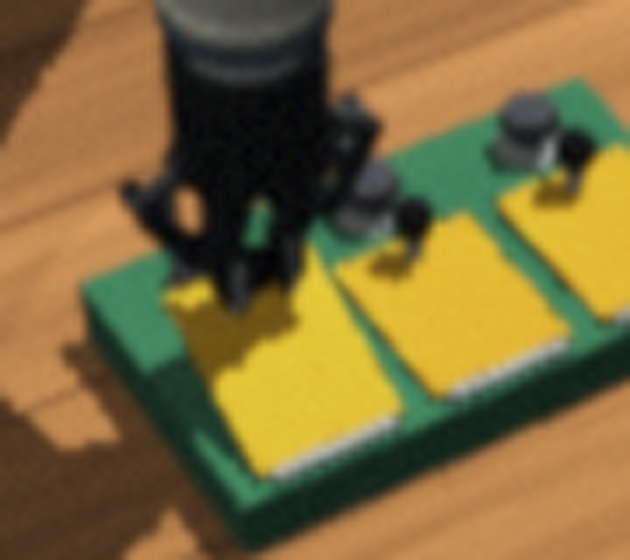

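The forces are small (1.5 N) and the width is unchanged, so this works. I'll go on another 0.5 rad, to 0.9.

Request:
send_rows(
  motion=[
    {"fingers": 0,"offset": [0.29,0,-0.37],"twist": [0,-0.05,0]},
    {"fingers": 0,"offset": [0.59,0,-0.72],"twist": [0,-0.1,0]},
    {"fingers": 0,"offset": [0.91,0,-1.05],"twist": [0,-0.15,0]},
    {"fingers": 0,"offset": [1.25,0,-1.37],"twist": [0,-0.2,0]},
    {"fingers": 0,"offset": [1.6,0,-1.68],"twist": [0,-0.25,0]},
    {"fingers": 0,"offset": [1.97,0,-1.96],"twist": [0,-0.3,0]},
    {"fingers": 0,"offset": [2.35,0,-2.23],"twist": [0,-0.35,0]},
    {"fingers": 0,"offset": [2.74,0,-2.47],"twist": [0,-0.4,0]},
    {"fingers": 0,"offset": [3.15,0,-2.7],"twist": [0,-0.45,0]},
    {"fingers": 0,"offset": [3.57,0,-2.91],"twist": [0,-0.5,0]},
  ],
)

```text
clock: 38.45
eef_pos: [0.591, -0.1764, 0.1288]
orientation: [-0.001, 0.962, -0.0, -0.272]
contact_force: [1.5, 0.8, -5.2]
width: 0.0209
```

```bash
python3 arc.py|head -5
```

```text
38.45 [ 0.59104553 -0.17636975  0.12877073] [ 1.45892824  0.79697057 -5.16958179] [ 0.03822524 -0.80347261 -0.04715728] 0.02092782184321628 [-0.24968569  0.79455032  1.36483115 -0.12857843  1.52032445  1.3640861 ]
0.05 [ 0.28473485 -0.00069482 -0.36349803] [-3.12697442e-05 -4.99999397e-02  7.10800587e-05]
0.1 [ 0.5872812  -0.00137991 -0.71231096] [-6.25394885e-05 -9.99998794e-02  1.42160117e-04]
0.15 [ 0.90688286 -0.00205354 -1.04556695] [-9.38092327e-05 -1.49999819e-01  2.13240176e-04]
0.2 [ 1.24274099 -0.00271404 -1.36243303] [-1.25078977e-04 -1.99999759e-01  2.84320235e-04]
```

Request:
send_rows(
  motion=[
    {"fingers": 0,"offset": [0.1,0,-0.1],"twist": [0,-0.02,0]},
    {"fingers": 0,"offset": [0.2,0,-0.17],"twist": [0,-0.035,0]},
    {"fingers": 0,"offset": [0.3,0,-0.3],"twist": [0,-0.05,0]},
    {"fingers": 0,"offset": [0.3,0,-0.3],"twist": [0,-0.05,0]},
    {"fingers": 0,"offset": [0.3,0,-0.3],"twist": [0,-0.05,0]},
    {"fingers": 0,"offset": [0.3,0,-0.3],"twist": [0,-0.05,0]},
    {"fingers": 0,"offset": [0.3,0,-0.3],"twist": [0,-0.05,0]},
    {"fingers": 0,"offset": [0.3,0,-0.3],"twist": [0,-0.05,0]},
    {"fingers": 0,"offset": [0.3,0,-0.3],"twist": [0,-0.05,0]},
    {"fingers": 0,"offset": [0.3,0,-0.3],"twist": [0,-0.05,0]},
  ],
)

```text
clock: 39.7
eef_pos: [0.5951, -0.1765, 0.1303]
orientation: [-0.0, 0.955, -0.001, -0.296]
contact_force: [2.5, 4.6, -10.2]
width: 0.0211
```

Request:
send_rows(
  motion=[
    {"fingers": 0,"offset": [0,0,0],"twist": [0,0,0]},
    {"fingers": 0,"offset": [0,0,0],"twist": [0,0,0]},
    {"fingers": 0,"offset": [0,0,0],"twist": [0,0,0]},
    {"fingers": 0,"offset": [0,0,0],"twist": [0,0,0]},
    {"fingers": 0,"offset": [0,0,0],"twist": [0,0,0]},
    {"fingers": 0,"offset": [0,0,0],"twist": [0,0,0]},
    {"fingers": 0,"offset": [0,0,0],"twist": [0,0,0]},
    {"fingers": 0,"offset": [0,0,0],"twist": [0,0,0]},
    {"fingers": 0,"offset": [0,0,0],"twist": [0,0,0]},
    {"fingers": 0,"offset": [0,0,0],"twist": [0,0,0]},
  ],
)

```text
clock: 40.95
eef_pos: [0.5951, -0.1764, 0.1303]
orientation: [-0.0, 0.955, -0.001, -0.296]
contact_force: [2.0, 4.3, -9.5]
width: 0.0208
```

```bash
python3 arc.py|head -1; python3 -c "
from h import *
from workcell import optics
d=optics.get_image('scene')
cv2.imwrite('pics/l_full.png',d['frame'])
u,v=(proj(d,[.57,-.15,.07])).astype(int)
cv2.imwrite('pics/l.png',cv2.resize(d['frame'][v-45:v+35,u-45:u+45],None,fx=7,fy=7,interpolation=2))
for th in (.75,.9,1.0):
  for y in (-.218,-.136):
    p=np.array([-.105,.0025]);c,s=np.cos(th),np.sin(th)
    X=[.625+p[0]*c+p[1]*s,y,.043-p[0]*s+p[1]*c]
    print(th,(proj(d,X)-[u-45,v-45])*7)
"
```

```text
40.95 [ 0.59511391 -0.1764309   0.13027745] [ 1.96444667  4.33625988 -9.53011587] [ 0.48012881 -1.41662372 -0.38180459] 0.020819818628920808 [-0.24457455  0.82243432  1.32278444 -0.13624137  1.58324586  1.36684764]
0.75 [170.1285482  277.59278565]
0.75 [318.34887203 215.83955247]
0.9 [179.81420708 277.10639348]
0.9 [329.36191094 214.72407494]
1.0 [187.33406744 279.3418028 ]
1.0 [337.73189073 216.48895427]
```

View pics/l.png

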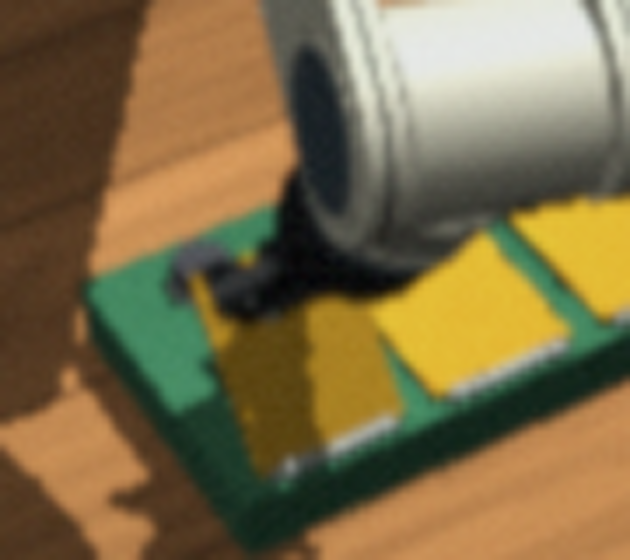

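View pics/l_full.png

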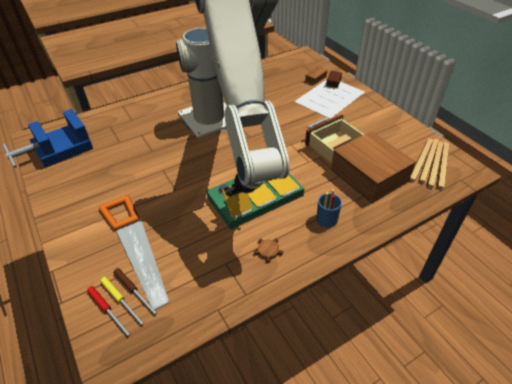

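The cover's corner is at about (190,278), which fits about 0.93 rad. Over the last 1.25 s the pose, force and width stayed nearly constant, and the saw, mug, carving and other covers are unmoved. I'm handing the job in.

```bash
python3 -c "
from workcell import order
print(order.sign_off())"
```

```text
the job is handed in; nothing more can be done
None
```

I finished all the steps and handed the job in at about 41 s of the 69 s allowed, with the gripper still holding cover 3 up. The hand-in reports no verdict.

- **Offcut:** I put it in the drawer and let go. The picture afterwards showed it lying flat.
- **Bolts:** Bolt 1 held at 44 N and bolt 2 at about 20 N. Bolt 3 gave at about 4 N, sank about 10 mm to its stop and stayed down.
- **Cover 3:** My first two lifts, with the tool kept vertical, slipped off the knob and the cover fell shut. Bolt 3 was already down by then. The third lift turned the tool along with the cover and held.
- **Final check:** Cover 3 stood at about 0.93 rad, judged from its edge in the picture and the tool pose. Over the last 1.25 s the pose did not change and the finger opening stayed at 21 mm. A steady pull of about 10 N on the tool remained, mostly downward, with 4 N of it sideways that I did not track down.
- **Rest of the scene:** Covers 1 and 2 were shut, and the saw, mug and carving looked unmoved. In the last picture the arm partly blocked the view of covers 1 and 2.

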